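# Put a polished lens away under the lid of its dust dish

## Task

Keep the sander's dust off the polished lens: tip up the dust dish's lid by the hinged tab at its edge, the far edge still resting on the dish, then lift it only just clear, never over 10 cm above the bench, and lay it flat on the bench. Lay the lens flat in the dish and set the lid back centred, skirt down round the dish on every side. Go gently, leave the dish standing where it is and do not disturb the screw tin or the sanding block.

Things in the scene. Friction and masses are not known exactly. Their poses are not given: they have to be found in the camera images.
- dish: Loose round open dish of spun aluminium with a grey felt floor, 122 mm across, 22 mm high, about 0.6 kg. Wall 3 mm thick (inside 116 mm across); the felt lies 4.5 mm above its underside. Origin: centre of its underside; z up. It slides on the bench when pushed with more than a few newtons.
- lid: Round aluminium slip lid, starts closed on the dish; 131 mm across, about 110 g with its tab. Flat top 3 mm thick; skirt hangs 10 mm below the top's underside, 125 mm across inside (1.5 mm play all round the dish). Origin: centre of the skirt's lower edge circle; z up; the lift tab is at the -x edge. Closed, the top rests on the dish's rim and the origin is 12 mm above the dish's underside; laid on the bench, at bench height.
- lid_grip (a point): The lift tab's middle, 15 mm above its cross pin (the pin runs along the lid's y, 52 mm from the lid's axis toward -x, 18 mm above the lid's origin, between two low ears 20 mm high over the lid's origin and 21 mm apart outside). Tab: black block, 10 mm thick along y, 18 mm long, from 4 to 26 mm above the pin; pinch its 10 mm from above. Its axes turn with the tab.
- lid_far (a point): Point on the lower edge of the lid's skirt opposite the grip, 64 mm from the lid's axis along its +x.
- lens: Loose round polished clear lens, hollow side up: 62 mm across, edge 7 mm thick, thin in the middle, about 30 g, lying flat on the bench nearer the robot than the dish. Origin: centre of its underside; z up. Grasp it across the edge, fingertips close to the bench.
- screw_tin: Bystander: low round white tin, 67 mm across, 25 mm high, beyond the dish, beside the machine. Origin: centre of its underside.
- sanding_block: Bystander: cork-brown sanding block, 59 x 101 x 33 mm, at the right of the bench. Origin: centre of its underside. The bench between it, the dish, the lens and the bench's front edge is free for laying down the lid; the tall edging machine with its red-handled levers stands left of the dish.
- lid_tab: The lift tab; origin on its cross pin, z up the tab. It is loose: it swings freely from square to the lid to a stop 0.4 rad (23 degrees) outward, and slides freely 3 mm either way along the pin. So a lid held by its tab is never rigid in the hand: its far edge swings down to the stop, it shifts sideways by itself, and it can be drawn against the dish to find its centre.

How it is judged:
By the outcome, as a careful person would: the job done as asked, in the order asked, and still so for the second after the job is handed in, with the robot touching nothing.
It also fails if it takes over 67 s, if anything falls off the work surface, if the arm or the gripper's body presses on something with over 40 N, if the wrist force passes 120 N, or if a joint passes its speed limit or range.

## Robot

A 6-joint arm with a two-finger parallel gripper is mounted at the origin on a cart in front of the work surface, level with it; the furniture and walls round the work are solid. World frame = base frame: x ahead of the robot, y to its left, z up, the work surface at z = 0. Lengths are in m, angles in rad, forces in N, time in s.
With the tool pointing down it reaches from about 0.35 to 0.775 m from the base axis. Payload 5.5 kg.
Tool frame: the origin (TCP) lies midway between the tips of the shut fingers; the grasp point (between the pads) lies grasp_offset behind it (grasp_offset is the distance from the TCP to the grasp point, in m); z points along the fingers, y is the line along which they close (so a half turn about z gives the same grasp; the last joint's range is limited). The gripper opens to 85 mm and grips with 20 to 120 N. Pads are 22 mm wide; open, the fingers measure 114 mm over their backs; the gripper's body (76 mm by 85 mm) begins 54 mm behind the grasp point. The pads swing forward as they close: fully open they stand 13 mm farther back than shut.
Start: joints at [-1.401, 0.313, 0.046, 1.304, 0, 1.431], TCP at [0.175, -0.548, 0.231] pointing down, gripper open.
Joint ranges: [-2.76, 2.76], [-0.86, 1.69], [-1.03, 1.26], [-2.2, 2.34], [-1.47, 1.5], [-3.14, 3.14]. Speed limits (rad/s): [2.57, 2.57, 3.14, 3.14, 3.14, 3.14].

## Interface

Orientations are given as a unit quaternion [w, x, y, z].
In Python, from workcell import * gives the robot as it stands.
- The arm moves only by the tool step_arm, never from a script. Its argument "deltas" is a list of rows, each a list of 7 numbers: the shift along the world's x, y, z in mm, then the turn, a rotation vector about the world's x, y, z in degrees, then the gripper's target within -1 to 1 (fully open at 1, half-way at 0, shut at -1). A call has 1 to 5 rows; each row shifts and turns the commanded pose from where the row before left it; what a row does not reach is not made up. A row lasts 1/10 s, in which the tool goes at most 50 mm and 8.59 degrees, less where a joint would pass 70% of its speed; a pose out of reach is approached as far as the arm can. A call is refused whole if a number of a shift passes 50 or a number of a turn 8.59, either way. A call with a gripper value outside its range is refused whole. The fingers move at their own pace and stop on an object; "newtons" is the grip in N (left out, the last holds). Time passes only in rows, so rows that do not move let the fingers close. It gives the time, the measured TCP pose, the force, the opening and the grip force at its end, in the units of the state.
- get_state(): the state, without advancing time (a new reading comes with each control period).
- read_camera(name): name is "side" or "top"; returns a dict with "image" (384x512x3 uint8, red, green, blue), "z_map" (384x512 float32, m along the optical axis (not along the pixel's ray), 0 where there is no reading), "K" (3x3 intrinsics, pixels), "world_from_camera" (4x4, takes a point from camera to world coordinates). Camera axes: x right, y down, z forward; pixel columns grow to the right and rows downward; lengths in m; the calibration is good to about 2 mm. A picture is of the moment at which its call begins.
- hand_in(): hands the job in; it is judged then, once.
The state is a dict: "clock": time; "joint_pos": joint angles; "qvel": joint speeds; "tau": joint torques, N m; "tcp_pos": TCP position; "orientation": TCP orientation; "wrist_force": force on the tool from outside, world axes, zero at the start; "ft_torque": the same for the moment, N m; "finger_gap": finger opening in m; "grip_force": force on a finger pad.
Only numpy, scipy, OpenCV 4.12 (cv2) and the standard library are available. Lean on these libraries where they do the work, as an engineer would, in place of code of your own. Each camera call takes 0.05 s, during which the arm holds its last target. There are 200 camera calls.

## Working session

There is one attempt and no reset: what is moved stays moved. The work goes in short steps, Python scripts to look and compute and a tool call to move; the robot and the scene stay as the last step left them, time stands still between calls to the robot, and variables do not carry over. Pictures are saved under pics/ and viewed, at most 10 in all, crops included, and the job is handed in when it is done.

Besides the shell and the picture viewer there is one more tool, called after "Request:" as a command line: name --pt "numbers of a row" for each row, then --argument value for the rest. step_arm: Moves the arm, as the interface text tells. Its arguments: {"type":"object","properties":{"deltas":{"type":"array","items":{"type":"array","items":{"type":"number"}}},"newtons":{"type":"number"}},"required":["deltas"]}

```bash
ls; mkdir -p pics
cat > h.py <<'E'
from workcell import *
import numpy as np, cv2
def cloud(c):
    z=c["z_map"]; v,u=np.mgrid[:z.shape[0],:z.shape[1]]
    K=c["K"]; P=np.stack([(u-K[0,2])/K[0,0]*z,(v-K[1,2])/K[1,1]*z,z,np.ones_like(z)],-1)
    W=(P@c["world_from_camera"].T)[...,:3]; W[z==0]=np.nan
    return W
def ray(c,u,v,h):
    K=c["K"];T=c["world_from_camera"]
    d=T[:3,:3]@np.array([(u-K[0,2])/K[0,0],(v-K[1,2])/K[1,1],1]);o=T[:3,3]
    return o+d*(h-o[2])/d[2]
def proj(c,p):
    q=np.linalg.inv(c["world_from_camera"])@np.append(p,1); q=c["K"]@q[:3]; return q[:2]/q[2]
def save(c,n,crop=None):
    im=c["image"]
    if crop: a,b,d,e=crop; im=im[a:b,d:e]
    s=min(800/im.shape[1],600/im.shape[0]); cv2.imwrite("pics/"+n,cv2.resize(im[...,::-1],None,fx=s,fy=s))
E
python3 - <<'E'
from h import *
for n in("top","side"):
    c=read_camera(n); save(c,n+"0.png"); print(c["K"],c["world_from_camera"].round(3)); np.savez("c_"+n,**c)
print(get_state())
E
```

```text
pics
[[358.53810477   0.         256.40882058]
 [  0.         358.53810477 187.3339436 ]
 [  0.           0.           1.        ]] [[ 0.012 -0.983  0.182  0.426]
 [-1.    -0.008  0.021 -0.374]
 [-0.019 -0.182 -0.983  0.898]
 [ 0.     0.     0.     1.   ]]
[[408.55903881   0.         253.17872233]
 [  0.         408.55903881 191.62126259]
 [  0.           0.           1.        ]] [[ 0.574 -0.474  0.668 -0.021]
 [-0.819 -0.348  0.457 -0.761]
 [ 0.015 -0.809 -0.587  0.584]
 [ 0.     0.     0.     1.   ]]
{'clock': 0.1, 'joint_pos': array([-1.40057820e+00,  3.13963398e-01,  4.50950233e-02,  1.30360154e+00,
       -1.25361235e-05,  1.43117149e+00]), 'qvel': array([ 8.06397038e-04, -1.67029858e-05,  1.51732884e-03, -1.22528615e-03,
        3.35551433e-04, -2.34421837e-03]), 'tau': array([ 2.09532081e-03, -4.81725633e+01,  2.99243581e+01,  1.27269980e-02,
       -1.63581121e-04,  6.86726580e-06]), 'tcp_pos': array([ 0.17521848, -0.54717481,  0.23047736]), 'orientation': array([-8.36598117e-04,  9.88023302e-01,  1.54302475e-01, -1.90669380e-05]), 'wrist_force': array([ 0.77544947,  0.26586967, -0.23301539]), 'ft_torque': array([ 0.01121426, -0.03717875, -0.00393248]), 'grip_force': 0.0, 'finger_gap': 0.08564820186434818}
```

View pics/top0.png

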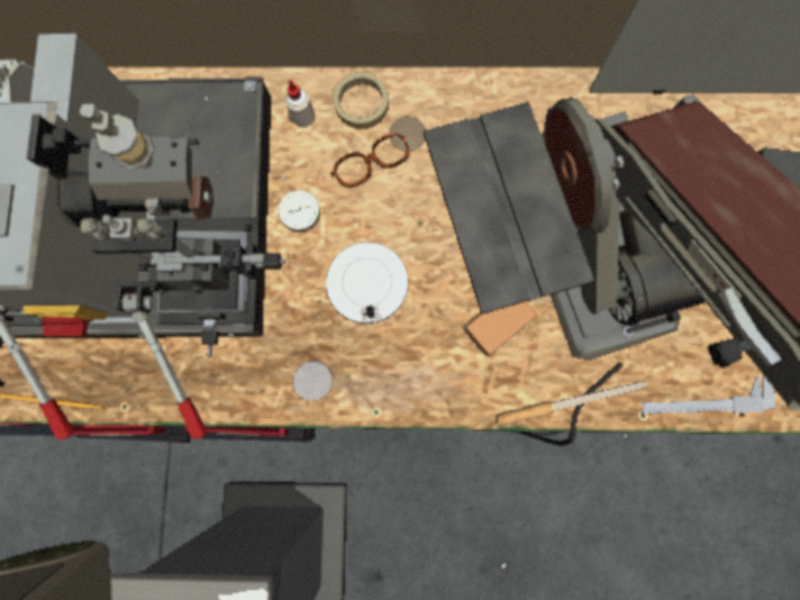

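View pics/side0.png

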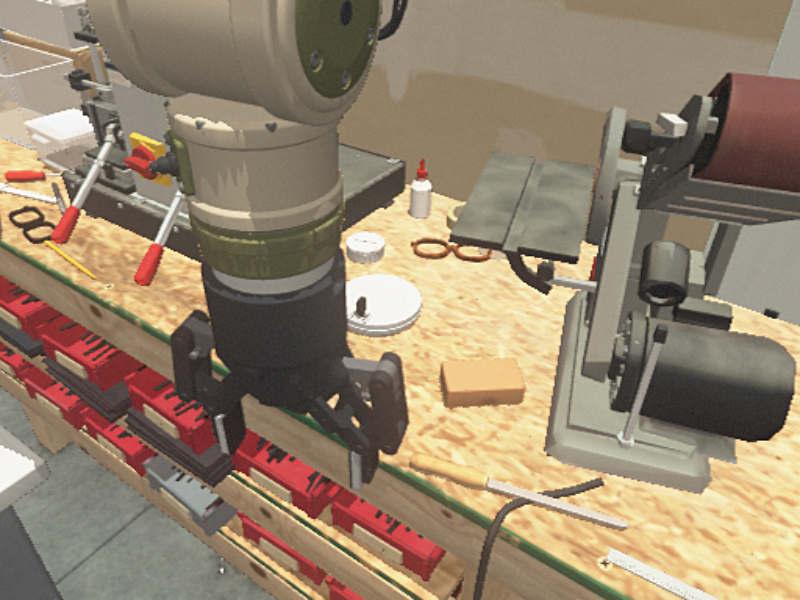

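The top view shows the closed lid at about (367,282) in the 800 px picture. Its black tab is at (370,312), toward the robot. The lens is at (312,381), the tin at (299,210), the cork block at (500,325), and the bench's front edge at row ~430. In the side view the arm stands to the left of the dish, and the tab stands upright on the lid.

Run:
```python
from h import *
c=dict(np.load("c_top.npz")); im=c["image"]; W=cloud(c)
hsv=cv2.cvtColor(im,cv2.COLOR_RGB2HSV)
def blob(m,seed,name,h):
    m=cv2.morphologyEx(m.astype(np.uint8),cv2.MORPH_OPEN,np.ones((2,2)))
    cs,_=cv2.findContours(m,cv2.RETR_EXTERNAL,cv2.CHAIN_APPROX_NONE)
    cs=[k for k in cs if cv2.pointPolygonTest(cv2.convexHull(k),seed,False)>=0]
    k=max(cs,key=cv2.contourArea); P=np.array([ray(c,*p,h)[:2] for p in k[:,0]])
    Q=P*1000; (x,y),r=cv2.minEnclosingCircle(Q.astype(np.float32)); e=cv2.fitEllipse(Q.astype(np.float32))
    print(name,"circ",round(x,1),round(y,1),round(r,1),"ell",np.round(e[0],1),np.round(e[1],1),"rect",cv2.minAreaRect(Q.astype(np.float32)))
S,V=hsv[...,1],hsv[...,2]
print(hsv[180,235],hsv[175,220],hsv[243,200],hsv[208,318],hsv[135,190])
blob((S<40)&(V>150),(235,170),"lid",.025)
blob((S<40)&(V>150),(190,135),"tin",.025)
blob((S<60)&(V>100)&(V<215),(200,243),"lens",.004)
H=hsv[...,0]
blob((H>5)&(H<14)&(S>130),(318,208),"block",.033)
# tab dark px
sub=V[188:208,225:250]; v,u=np.where(sub<90); 
print("tab px",u.min()+225,u.max()+225,v.min()+188,v.max()+188)
for vv,uu in zip(v,u): print(uu+225,vv+188,np.round(W[vv+188,uu+225]*1000).astype(int),end=";")
print("\nlens z",np.round(W[243,195:206]*1000)[:, 2],"bench edge",[np.round(ray(c,u,274,0),3) for u in(200,300)], "bench z",W[250,260],W[230,260])
print("lid top z",np.round(W[172,225:245,2],4))
```

```text
[ 80   7 231] [ 66   6 225] [ 15   9 180] [ 14 126 216] [ 47  17 208]
lid circ 602.4 -303.2 65.6 ell [ 602.7 -302.8] [128.  128.4] rect ((603.7672729492188, -302.69097900390625), (126.95955657958984, 127.3154525756836), 0.528892993927002)
tin circ 722.1 -187.8 33.2 ell [ 722.1 -188.1] [63.5 64.2] rect ((721.6385498046875, -188.20370483398438), (64.61927795410156, 63.53070068359375), 45.584991455078125)
lens circ 447.2 -218.5 31.0 ell [ 447.5 -218.7] [59.7 59.9] rect ((447.8551330566406, -219.2274169921875), (58.62297058105469, 59.89395523071289), 0.6827320456504822)Traceback (most recent call last):
  File "<stdin>", line 17, in <module>
  File "<stdin>", line 8, in blob
ValueError: max() iterable argument is empty
```

Run:
```python
from h import *
c=dict(np.load("c_top.npz")); im=c["image"]; W=cloud(c)
hsv=cv2.cvtColor(im,cv2.COLOR_RGB2HSV); H,S,V=cv2.split(hsv)
print(hsv[205,310:330:4])
sub=V[186:210,225:250]; v,u=np.where(sub<120)
for vv,uu in zip(v,u): print(uu+225,vv+186,np.round(W[vv+186,uu+225]*1000).astype(int),end=";")
m=(sub<120)
print()
for p in [(300,208),(320,197),(338,197),(340,203),(312,226)]: print("block corner",np.round(ray(c,*p,.03),3))
print("bench edge",[np.round(ray(c,u,274,0),3) for u in(200,300)],"benchz",W[250,260],W[230,280],"lidz",np.round(np.nanmedian(W[170:176,225:245,2]),4))
save(c,"tab.png",(150,260,180,350))
# lid rotated
```

```text
[[ 13 125 214]
 [ 14 126 218]
 [ 14 123 211]
 [ 14 125 218]
 [ 14 124 218]]
235 196 [ 561 -305   54];236 196 [ 560 -307   54];237 196 [ 560 -310   56];234 197 [ 563 -300   26];235 197 [ 558 -305   57];236 197 [ 558 -307   55];237 197 [ 558 -310   56];238 197 [ 558 -312   55];234 198 [ 560 -300   27];235 198 [ 556 -305   54];236 198 [ 555 -308   56];237 198 [ 556 -310   55];238 198 [ 555 -312   58];234 199 [ 557 -300   26];235 199 [ 553 -305   53];236 199 [ 553 -307   54];237 199 [ 553 -310   57];238 199 [ 553 -312   57];234 200 [ 554 -301   31];235 200 [ 551 -305   55];236 200 [ 551 -308   56];237 200 [ 550 -310   57];238 200 [ 551 -312   52];239 200 [ 552 -314   48];233 201 [ 552 -298   30];234 201 [ 552 -301   30];235 201 [ 548 -305   56];236 201 [ 548 -308   54];237 201 [ 548 -310   56];238 201 [ 548 -312   56];239 201 [ 549 -315   52];236 202 [ 546 -308   54];237 202 [ 546 -310   55];238 202 [ 546 -312   54];
block corner [ 0.536 -0.462  0.03 ]
block corner [ 0.564 -0.511  0.03 ]
block corner [ 0.564 -0.555  0.03 ]
block corner [ 0.549 -0.559  0.03 ]
block corner [ 0.493 -0.49   0.03 ]
bench edge [array([ 0.375, -0.219,  0.   ]), array([ 0.378, -0.463,  0.   ])] benchz [ 0.43480904 -0.36529713 -0.00112315] [ 0.48445863 -0.41463147 -0.00054026] lidz 0.0261
```

View pics/tab.png

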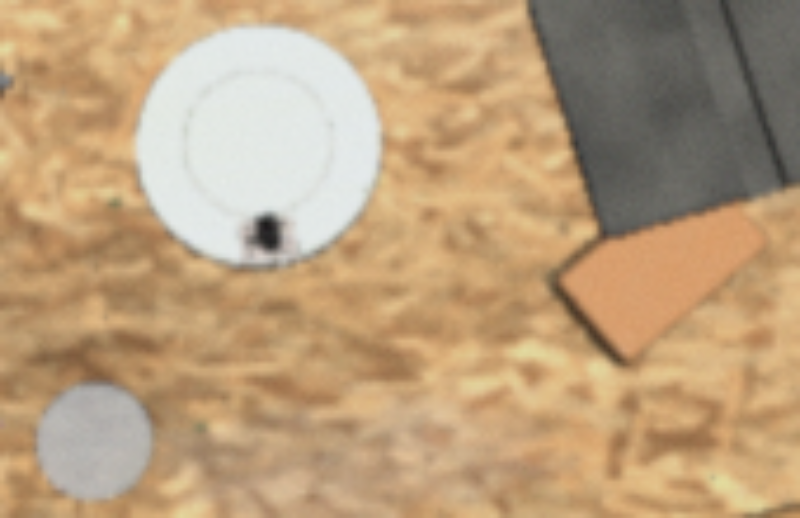

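The lid centre is about (602,-303) mm, the tab about (552,-310), so the lid yaw is about 7.5°. The lens is at (447,-219). The block's near-left corners are at about (536,-462) and (493,-490), and the bench edge is at x≈376. I'll lay the lid near (463,-372). First I'll approach above the tab.

```bash
python3 -c "
import workcell as w; print([n for n in dir(w) if n[0]!='_']); print(getattr(w,'grasp_offset',None))"
```

```text
['MotionError', 'get_state', 'grasp_offset', 'hand_in', 'read_camera']
0.0187
```

Request:
step_arm --pt "37.5 23.8 -8 0 0 -1 0" --pt "37.5 23.8 -8 0 0 -1 0" --pt "37.5 23.8 -8 0 0 -1 0" --pt "37.5 23.8 -8 0 0 -1 0" --pt "37.5 23.8 -8 0 0 -1 0" --newtons 40

```text
clock: 0.6
tcp_pos: [0.3639, -0.4273, 0.1906]
orientation: [-0.0, 0.994, 0.11, -0.0]
wrist_force: [1.2, -0.2, 0.4]
finger_gap: 0.0428
grip_force: 0.0
```

Request:
step_arm --pt "37.5 23.8 -8 0 0 -1 0" --pt "37.5 23.8 -8 0 0 -1 0" --pt "37.5 23.8 -8 0 0 -1 0" --pt "37.5 23.8 -8 0 0 -1 0" --pt "37.5 23.8 -8 0 0 -1 0"

```text
clock: 1.1
tcp_pos: [0.5515, -0.3083, 0.1505]
orientation: [-0.0, 0.998, 0.067, -0.0]
wrist_force: [-0.4, -1.0, 0.4]
finger_gap: 0.0427
grip_force: 0.0
```

Request:
step_arm --pt "0 0 0 0 0 0 -0.3" --pt "0 0 0 0 0 0 -0.3"

```text
clock: 1.3
tcp_pos: [0.5505, -0.3084, 0.1502]
orientation: [-0.0, 0.998, 0.069, -0.001]
wrist_force: [-0.1, -0.5, 0.1]
finger_gap: 0.03
grip_force: 0.0
```

Request:
step_arm --pt "0 -0.5 -40 0 0 0 -0.3" --pt "0 -0.5 -40 0 0 0 -0.3" --pt "0 0 0 0 0 0 -0.3"

```text
clock: 1.6
tcp_pos: [0.5454, -0.3091, 0.066]
orientation: [-0.003, 0.998, 0.067, -0.004]
wrist_force: [-1.0, -0.5, -0.5]
finger_gap: 0.0302
grip_force: 0.0
```

Run:
```python
from h import *
print(get_state()["tcp_pos"])
c=read_camera("side"); a=proj(c,[.552,-.31,.05]); print(a); u,v=map(int,a); save(c,"s1.png",(v-75,v+75,u-100,u+100))
```

```text
[ 0.54538917 -0.30909504  0.06601328]
[231.27613196 193.41668041]
```

View pics/s1.png

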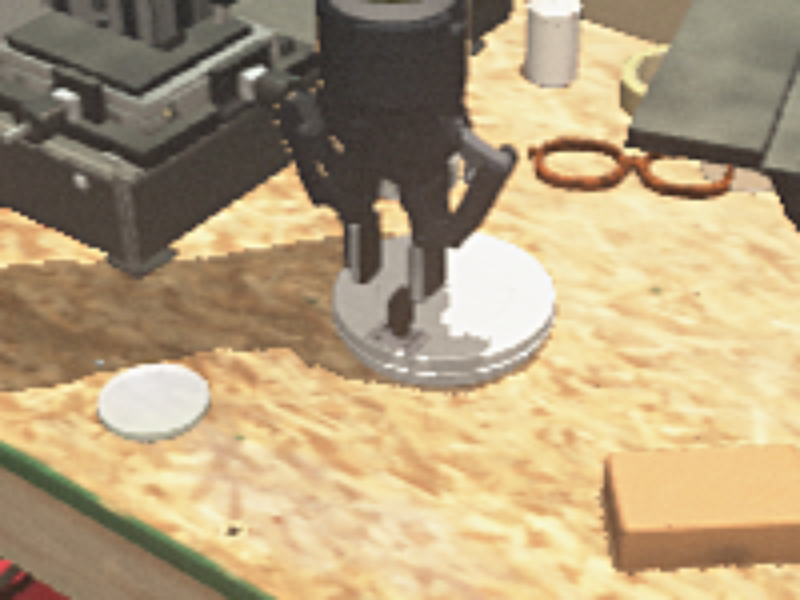

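The tab's top is at (402,290), midway between the fingertips at (368,280) and (430,298), so the alignment looks right. I'll let the arm settle, then descend.

Request:
step_arm --pt "0 0 0 0 0 0 -0.3" --pt "0 0 0 0 0 0 -0.3"

```text
clock: 1.85
tcp_pos: [0.5513, -0.3123, 0.0741]
orientation: [0.001, 0.998, 0.067, 0.002]
wrist_force: [-0.3, 0.6, 1.0]
finger_gap: 0.0299
grip_force: 0.0
```

Run:
```python
from h import *
s=get_state();print(s["tcp_pos"],s["orientation"],s["joint_pos"])
```

```text
[ 0.5513467  -0.31230954  0.07411096] [0.00144399 0.99774194 0.06712986 0.00158428] [-6.41911673e-01  5.05289004e-01 -5.91916248e-02  1.00203040e+00
 -1.28651317e-04  2.36531964e+00]
```

Request:
step_arm --pt "0 0 0 0 0 0 -0.3" --pt "0 0 0 0 0 0 -0.3"

```text
clock: 2.05
tcp_pos: [0.551, -0.3113, 0.0729]
orientation: [0.001, 0.998, 0.068, 0.001]
wrist_force: [-0.5, -0.7, -0.1]
finger_gap: 0.0299
grip_force: 0.0
```

Request:
step_arm --pt "0 0 -10 0 0 0 -0.3" --pt "0 0 -10 0 0 0 -0.3" --pt "0 0 -7 0 0 0 -0.3" --pt "0 0 -3 0 0 0 -0.3" --pt "0 0 0 0 0 0 -0.3"

```text
clock: 2.55
tcp_pos: [0.5497, -0.3102, 0.0401]
orientation: [-0.001, 0.998, 0.068, -0.001]
wrist_force: [-0.8, -1.3, -0.6]
finger_gap: 0.03
grip_force: 0.0
```

Request:
step_arm --pt "0 0 0 0 0 0 -0.3" --pt "0 0 0 0 0 0 -0.3"

```text
clock: 2.75
tcp_pos: [0.5506, -0.3109, 0.0417]
orientation: [0.0, 0.998, 0.068, 0.0]
wrist_force: [-0.1, -0.6, 0.1]
finger_gap: 0.0298
grip_force: 0.0
```

Request:
step_arm --pt "0 0 -1.5 0 0 0 -0.3" --pt "0 0 -1.5 0 0 0 -0.5" --pt "0 0 0 0 0 0 -0.65" --pt "0 0 0 0 0 0 -0.8" --pt "0 0 0 0 0 0 -0.9" --newtons 35

```text
clock: 3.25
tcp_pos: [0.5502, -0.3104, 0.0383]
orientation: [-0.0, 0.998, 0.068, -0.0]
wrist_force: [-0.0, 1.6, -0.1]
finger_gap: 0.0091
grip_force: 36.0
```

Request:
step_arm --pt "0 0 0 0 0 0 -1" --pt "0 0 0 0 0 0 -1" --pt "0 0 0 0 0 0 -1"

```text
clock: 3.55
tcp_pos: [0.5502, -0.3104, 0.0383]
orientation: [-0.0, 0.998, 0.068, -0.0]
wrist_force: [-0.2, 2.1, 1.6]
finger_gap: 0.0091
grip_force: 36.1
```

Request:
step_arm --pt "0.4 0.05 2.8 -0.15 1.1 0 -1" --pt "0.4 0.05 2.8 -0.15 1.1 0 -1" --pt "0.6 0.1 2.8 -0.15 1.1 0 -1" --pt "0.6 0.1 2.8 -0.15 1.1 0 -1" --pt "0.7 0.1 2.8 -0.15 1.1 0 -1"

```text
clock: 4.05
tcp_pos: [0.5532, -0.3102, 0.0525]
orientation: [0.003, 0.996, 0.068, -0.049]
wrist_force: [-0.7, -0.1, -1.6]
finger_gap: 0.0089
grip_force: 35.8
```

Request:
step_arm --pt "0.9 0.1 2.8 -0.15 1.1 0 -1" --pt "0.9 0.1 2.8 -0.15 1.1 0 -1" --pt "1 0.1 2.8 -0.15 1.1 0 -1" --pt "0 0 0 0 0 0 -1" --pt "0 0 0 0 0 0 -1"

```text
clock: 4.55
tcp_pos: [0.5563, -0.3101, 0.0607]
orientation: [0.005, 0.995, 0.067, -0.077]
wrist_force: [0.8, 0.6, -0.3]
finger_gap: 0.0091
grip_force: 35.8
```

Run:
```python
from h import *
c=read_camera("side"); a=proj(c,[.58,-.31,.05]); u,v=map(int,a); print(u,v); save(c,"s2.png",(v-60,v+60,u-80,u+80))
```

```text
238 187
```

View pics/s2.png

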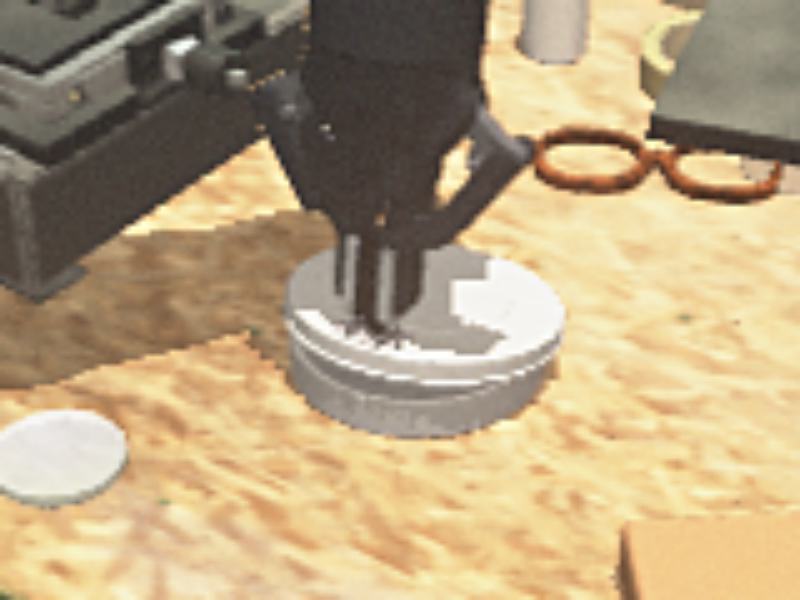

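Tipped as intended: the near edge is raised about 0.2 rad, and the far edge is still on the dish. Now I'll lift it just clear.

Request:
step_arm --pt "0.3 0 2.5 0 0 0 -1" --pt "0.3 0 2.5 -0.13 1 0 -1" --pt "0.3 0 2.5 -0.13 1 0 -1" --pt "0.2 0 2.5 -0.13 1 0 -1" --pt "0.2 0 2.5 -0.13 1 0 -1"

```text
clock: 5.1
tcp_pos: [0.5576, -0.3101, 0.0735]
orientation: [0.008, 0.991, 0.067, -0.113]
wrist_force: [2.8, 0.7, -2.8]
finger_gap: 0.0092
grip_force: 35.6
```

Request:
step_arm --pt "0.1 0 2 -0.13 1 0 -1" --pt "0 0 0 0 0 0 -1" --pt "0 0 0 0 0 0 -1"

```text
clock: 5.4
tcp_pos: [0.5574, -0.3101, 0.075]
orientation: [0.008, 0.99, 0.067, -0.121]
wrist_force: [2.8, -0.3, -2.2]
finger_gap: 0.009
grip_force: 35.7
```

Run:
```python
from h import *
s=get_state();print(s["tcp_pos"],s["orientation"],s["wrist_force"])
c=read_camera("side"); a=proj(c,[.58,-.31,.05]); u,v=map(int,a); save(c,"s3.png",(v-60,v+60,u-80,u+80))
```

```text
[ 0.55737215 -0.31008513  0.07499882] [ 0.00806794  0.99034607  0.06714001 -0.12100324] [ 2.80161765 -0.25740948 -2.20250638]
```

View pics/s3.png

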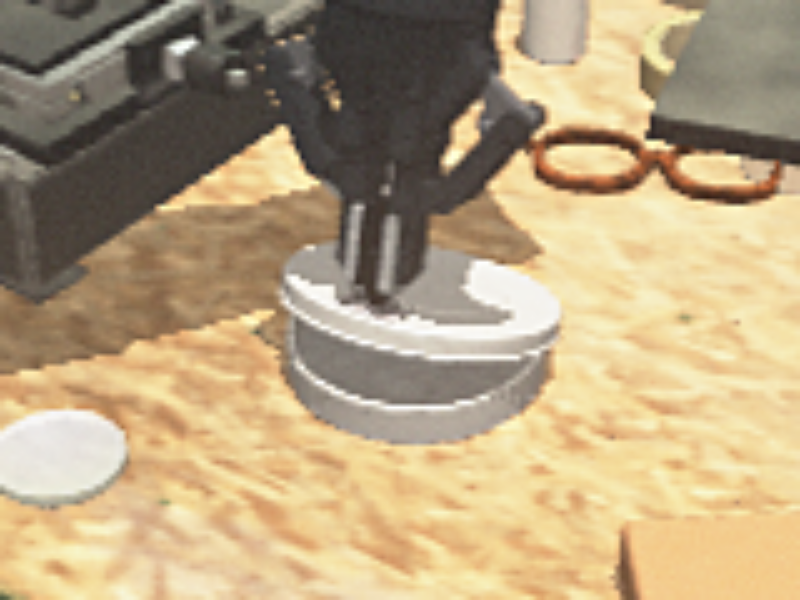

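The lid is raised, but the far skirt still drags on the dish wall (Fx = 2.8 N). I'll ease outward and then up.

Request:
step_arm --pt "1 0.1 0 0 0 0 -1" --pt "1 0.1 0 0 0 0 -1" --pt "0 0 0 0 0 0 -1"

```text
clock: 5.75
tcp_pos: [0.5586, -0.3099, 0.0754]
orientation: [0.008, 0.99, 0.067, -0.122]
wrist_force: [-0.9, 0.5, -0.9]
finger_gap: 0.0091
grip_force: 35.8
```

Request:
step_arm --pt "0.5 0.1 1.5 0 0 0 -1" --pt "0.5 0 1.5 0 0 0 -1" --pt "0 0 0 0 0 0 -1"

```text
clock: 6.05
tcp_pos: [0.5603, -0.3098, 0.0786]
orientation: [0.008, 0.99, 0.067, -0.121]
wrist_force: [-0.5, 0.4, 0.8]
finger_gap: 0.0093
grip_force: 35.8
```

Request:
step_arm --pt "0 0 1.5 0 0 0 -1" --pt "0 0 1.5 0 0 0 -1" --pt "0 0 0 0 0 0 -1"

```text
clock: 6.35
tcp_pos: [0.561, -0.3096, 0.0814]
orientation: [0.008, 0.99, 0.067, -0.12]
wrist_force: [3.8, 0.7, -2.3]
finger_gap: 0.0093
grip_force: 35.7
```

```bash
cat > lid.py <<'E'
from h import *
def lidplane(c,lo=.03,box=(.35,.68,-.5,-.2)):
    W=cloud(c); im=c["image"]; hsv=cv2.cvtColor(im,cv2.COLOR_RGB2HSV)
    m=(hsv[...,1]<45)&(hsv[...,2]>85)&(W[...,2]>lo)&(W[...,2]<.1)&(W[...,0]>box[0])&(W[...,0]<box[1])&(W[...,1]>box[2])&(W[...,1]<box[3])
    P=W[m]; 
    for _ in range(6):
        A=np.c_[P[:,:2],np.ones(len(P))]; k=np.linalg.lstsq(A,P[:,2],rcond=None)[0]; r=P[:,2]-A@k; P=P[abs(r)<max(.003,1.5*np.median(abs(r)))]
    (x,y),rr=cv2.minEnclosingCircle((P[:,:2]*1000).astype(np.float32))
    print("n",len(P),"slope",k[:2].round(3),"centre~",round(x,1),round(y,1),round(rr,1),"zmin/max",np.percentile(P[:,2],[2,98]).round(4))
E
python3 - <<'E'
from lid import *
for n in("top","side"): lidplane(read_camera(n))
print(get_state()["tcp_pos"],get_state()["wrist_force"])
E
```

```text
n 294 slope [-0.412 -0.057] centre~ 605.8 -302.4 63.5 zmin/max [0.0335 0.0723]
n 473 slope [-0.399 -0.042] centre~ 603.7 -304.0 63.0 zmin/max [0.0318 0.0706]
[ 0.56074671 -0.3095692   0.08117447] [ 2.22199313  0.54711345 -2.8896461 ]
```

The lid tilt is 0.39, so the tab slipped in the pads while the skirt was rubbing, and the lid now hangs at the stop. I'll grip harder, ease outward, then turn the tool further inward. That raises the far edge without raising the tab.

Request:
step_arm --pt "1 0.1 0 0 0 0 -1" --pt "1 0.1 0 0 0 0 -1" --pt "0.5 0.1 0 0 0 0 -1" --newtons 80

```text
clock: 6.75
tcp_pos: [0.5622, -0.3094, 0.0813]
orientation: [0.008, 0.99, 0.067, -0.122]
wrist_force: [-0.2, 0.2, -0.4]
finger_gap: 0.0078
grip_force: 82.2
```

Request:
step_arm --pt "0.3 0 0 -0.2 1.5 0 -1" --pt "0.3 0 0 -0.2 1.5 0 -1" --pt "0.3 0 0 -0.2 1.5 0 -1" --pt "0.2 0 0 -0.2 1.5 0 -1" --pt "0 0 0 0 0 0 -1"

```text
clock: 7.25
tcp_pos: [0.5638, -0.3092, 0.0805]
orientation: [0.011, 0.982, 0.067, -0.174]
wrist_force: [-0.5, -0.5, -0.7]
finger_gap: 0.0079
grip_force: 82.5
```

Run:
```python
from lid import *
for n in("top","side"): lidplane(read_camera(n))
s=get_state();print(s["tcp_pos"],s["wrist_force"],s["joint_pos"])
```

```text
n 389 slope [-0.386 -0.047] centre~ 605.8 -303.0 63.6 zmin/max [0.0499 0.0704]
n 461 slope [-0.401 -0.041] centre~ 601.1 -305.6 63.4 zmin/max [0.0321 0.0701]
[ 0.5638022  -0.30937497  0.08088629] [ 0.55152363 -0.55024248 -1.90574809] [-0.52836617  0.77532061  0.38243225  1.45721184 -0.21129707  2.5075717 ]
```

Request:
step_arm --pt "0.5 0 1 0 0 0 -1" --pt "0.5 0 1 0 0 0 -1" --pt "0.5 0 1 0 0 0 -1" --pt "0 0 0 0 0 0 -1" --pt "0 0 0 0 0 0 -1"

```text
clock: 7.85
tcp_pos: [0.5653, -0.3094, 0.0844]
orientation: [0.011, 0.983, 0.067, -0.173]
wrist_force: [1.1, -0.2, -0.2]
finger_gap: 0.008
grip_force: 82.5
```

Run:
```python
from lid import *
F=[]
for i in range(4):
    c=read_camera("side"); s=get_state(); F.append(s["wrist_force"])
lidplane(c); print(np.mean(F,0),s["tcp_pos"],s["ft_torque"])
a=proj(c,[.58,-.31,.05]); u,v=map(int,a); save(c,"s4.png",(v-60,v+60,u-80,u+80))
```

```text
n 430 slope [-0.439 -0.052] centre~ 605.8 -303.4 63.3 zmin/max [0.0325 0.0742]
[ 0.13568628 -0.19860802 -0.81382254] [ 0.56519036 -0.3094047   0.0841978 ] [ 0.08240766 -0.33562368 -0.01330381]
```

View pics/s4.png

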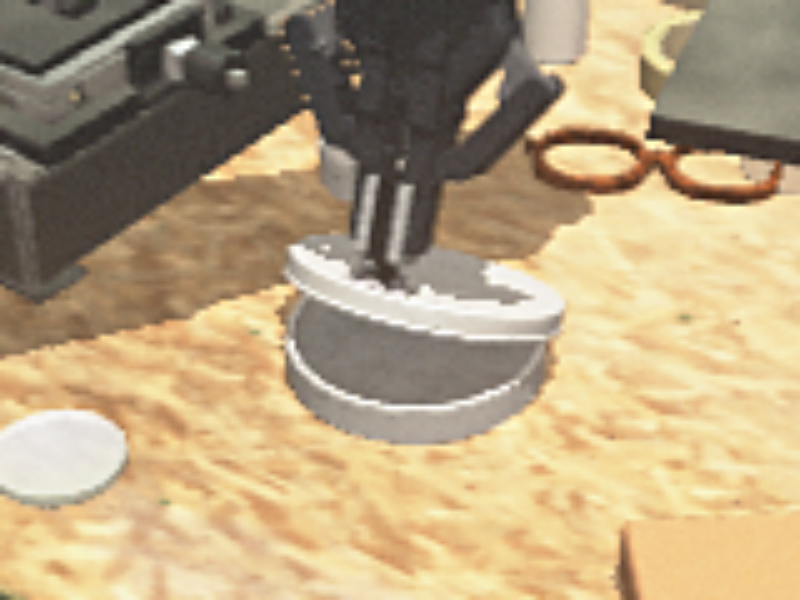

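The far edge is still resting on the rim (the slope grew to 0.44), so the tab turns in the pads. I'll test whether a firmer grip holds it.

Request:
step_arm --pt "0 0 0 0 0 0 -1" --pt "0 0 0 0 0 0 -1" --pt "0.4 0 0 -0.27 2 0 -1" --pt "0.4 0 0 -0.27 2 0 -1" --pt "0 0 0 0 0 0 -1" --newtons 120

```text
clock: 8.55
tcp_pos: [0.5664, -0.309, 0.0832]
orientation: [0.013, 0.976, 0.067, -0.208]
wrist_force: [1.9, 0.4, -0.8]
finger_gap: 0.0065
grip_force: 120.7
```

Run:
```python
from lid import *
F=[]
for i in range(4):
    c=read_camera("side"); s=get_state(); F.append(np.r_[s["wrist_force"],s["ft_torque"]])
lidplane(c); print(np.mean(F,0).round(2),s["tcp_pos"],s["grip_force"],s["finger_gap"])
```

```text
n 424 slope [-0.436 -0.049] centre~ 606.5 -304.2 63.2 zmin/max [0.0328 0.0733]
[ 0.29  0.11 -1.09  0.1  -0.52  0.02] [ 0.56616141 -0.30943165  0.08426673] 120.62820196151733 0.006668672009210685
```

Even at 120 N the tab pivots in the pads, so a grip on the 10 mm faces can't hold the lid at its stop. I'll lower the lid back along the same arc and re-grip the tab across its 18 mm length instead, so the pad faces block that rotation.

Request:
step_arm --pt "-2.2 -0.3 -3.8 0.19 -1.4 0 -1" --pt "-2.1 -0.2 -3.8 0.19 -1.4 0 -1" --pt "-2 -0.2 -3.8 0.19 -1.4 0 -1" --pt "-1.8 -0.1 -3.8 0.19 -1.4 0 -1" --pt "-1.6 -0.1 -3.8 0.19 -1.4 0 -1" --newtons 40

```text
clock: 9.25
tcp_pos: [0.557, -0.3107, 0.0663]
orientation: [0.01, 0.987, 0.067, -0.145]
wrist_force: [1.5, 0.5, 1.9]
finger_gap: 0.0067
grip_force: 121.2
```

Request:
step_arm --pt "-1.5 -0.1 -3.8 0.19 -1.4 0 -1" --pt "-1.3 0 -3.8 0.19 -1.4 0 -1" --pt "-1.1 0 -3.8 0.19 -1.4 0 -1" --pt "0 0 0 0 0 0 -1"

```text
clock: 9.65
tcp_pos: [0.5527, -0.3112, 0.0559]
orientation: [0.008, 0.992, 0.067, -0.109]
wrist_force: [0.1, 0.7, 5.4]
finger_gap: 0.0069
grip_force: 121.5
```

Run:
```python
from lid import *
F=[]
for i in range(3):
    c=read_camera("side"); s=get_state(); F.append(np.r_[s["wrist_force"]])
lidplane(c,.015); print(np.mean(F,0).round(2),s["tcp_pos"],s["orientation"])
```

```text
n 808 slope [-0.158 -0.012] centre~ 603.4 -304.2 64.5 zmin/max [0.0229 0.0431]
[-1.1  -0.18  6.09] [ 0.55283781 -0.31109265  0.05592641] [ 0.00813531  0.99170404  0.06684016 -0.10949567]
```

I had the sign of the hinge backwards. Inward tool tilt makes the lid steeper, and the tab was never slipping (tilt ≈ θ every time). The 10 mm pinch is fine. I'll lean the tool outward instead, so the stop comes at a small tilt.

Request:
step_arm --pt "0 0 2 0.4 -3 0 -1" --pt "-0.3 0 0 0.65 -4.8 0 -1" --pt "-0.3 0 0 0.65 -4.8 0 -1" --pt "-0.3 0 0 0.65 -4.8 0 -1" --pt "-0.3 0 0 0.65 -4.8 0 -1" --newtons 60

```text
clock: 10.3
tcp_pos: [0.551, -0.3103, 0.0565]
orientation: [-0.006, 0.994, 0.068, 0.086]
wrist_force: [0.9, -1.0, -0.2]
finger_gap: 0.0067
grip_force: 120.5
```

Request:
step_arm --pt "-0.2 0 0 0.4 -3 0 -1" --pt "0 0 0 0 0 0 -1" --pt "0 0 0 0 0 0 -1"

```text
clock: 10.6
tcp_pos: [0.5506, -0.3105, 0.0561]
orientation: [-0.007, 0.992, 0.067, 0.11]
wrist_force: [-0.3, -0.2, -0.9]
finger_gap: 0.0068
grip_force: 120.7
```

```bash
cat > chk.py <<'E'
from lid import *
import sys
F=[]
for i in range(3):
    c=read_camera("side"); s=get_state(); F.append(s["wrist_force"])
lidplane(c,float(sys.argv[1])); print(np.mean(F,0).round(2),s["tcp_pos"].round(4),s["orientation"].round(3),s["grip_force"])
E
python3 chk.py .015
```

```text
n 727 slope [-0.164 -0.016] centre~ 605.2 -304.0 65.0 zmin/max [0.023  0.0438]
[-0.12 -0.72 -0.73] [ 0.5517 -0.3105  0.056 ] [-0.007  0.992  0.068  0.11 ] 120.66755533218384
```

Request:
step_arm --pt "0.5 0.1 3 0 0 0 -1" --pt "0.5 0.1 3 0 0 0 -1" --pt "0.5 0.1 3 0 0 0 -1" --pt "0 0 3 0 0 0 -1" --pt "0 0 3 0 0 0 -1"

```text
clock: 11.25
tcp_pos: [0.5527, -0.31, 0.0711]
orientation: [-0.008, 0.992, 0.067, 0.11]
wrist_force: [0.5, -0.7, -1.4]
finger_gap: 0.0066
grip_force: 120.6
```

Request:
step_arm --pt "0 0 2 0 0 0 -1" --pt "0 0 2 0 0 0 -1" --pt "0 0 0 0 0 0 -1" --pt "0 0 0 0 0 0 -1"

```text
clock: 11.65
tcp_pos: [0.5525, -0.3101, 0.0748]
orientation: [-0.008, 0.992, 0.067, 0.11]
wrist_force: [0.7, -0.1, -0.2]
finger_gap: 0.0066
grip_force: 120.6
```

```bash
python3 chk.py .026
```

```text
n 765 slope [-0.177 -0.017] centre~ 607.3 -303.8 65.3 zmin/max [0.0412 0.0633]
[ 0.13 -0.29 -1.46] [ 0.5525 -0.31    0.0746] [-0.008  0.992  0.067  0.11 ] 120.5560827255249
```

It now hangs at a slope of 0.18, with the far edge clear of the rim by about 6 mm and the tab top at about 93 mm. I'll carry it low to the free bench.

Request:
step_arm --pt "-8 -3.8 0 0 0 0 -1" --pt "-12 -5.7 0 0 0 0 -1" --pt "-16 -7.6 0 0 0 0 -1" --pt "-16 -7.6 0 0 0 0 -1" --pt "-16 -7.6 0 0 0 0 -1"

```text
clock: 12.3
tcp_pos: [0.4826, -0.3431, 0.0748]
orientation: [-0.008, 0.992, 0.067, 0.11]
wrist_force: [-0.3, 0.3, -0.9]
finger_gap: 0.0065
grip_force: 120.5
```

Request:
step_arm --pt "-16 -7.6 0 0 0 0 -1" --pt "-16 -7.6 0 0 0 0 -1" --pt "-16 -7.6 0 0 0 0 -1" --pt "-12 -5.7 0 0 0 0 -1" --pt "-8 -3.8 0 0 0 0 -1"

```text
clock: 12.8
tcp_pos: [0.4149, -0.3754, 0.0749]
orientation: [-0.007, 0.992, 0.066, 0.11]
wrist_force: [0.3, -0.1, -1.9]
finger_gap: 0.0068
grip_force: 120.5
```

Request:
step_arm --pt "-8 -3.8 -2 0 0 0 -1" --pt "0 0 -4 0 0 0 -1" --pt "0 0 -5 0 0 0 -1" --pt "0 0 -5 0 0 0 -1" --pt "0 0 -3 0 0 0 -1"

```text
clock: 13.3
tcp_pos: [0.4088, -0.3777, 0.0549]
orientation: [-0.008, 0.992, 0.068, 0.11]
wrist_force: [-0.5, 0.3, -1.6]
finger_gap: 0.0067
grip_force: 120.6
```

Request:
step_arm --pt "0 0 0 0 0 0 -1" --pt "0 0 0 0 0 0 -1"

```text
clock: 13.5
tcp_pos: [0.4088, -0.3782, 0.0557]
orientation: [-0.008, 0.992, 0.068, 0.11]
wrist_force: [1.0, -0.4, -1.6]
finger_gap: 0.0066
grip_force: 120.6
```

```bash
python3 chk.py .012
python3 - <<'E'
from lid import *
c=read_camera("top"); lidplane(c,.012,(.35,.56,-.48,-.27)); save(c,"t2.png",(140,290,150,350))
E
```

```text
n 1000 slope [-0.159  0.018] centre~ 520.4 -329.4 135.5 zmin/max [0.0186 0.0448]
[ 0.37 -0.16 -1.48] [ 0.4088 -0.3786  0.0561] [-0.007  0.992  0.067  0.111] 120.55435180664062
n 2037 slope [-0.178 -0.024] centre~ 486.0 -346.1 98.0 zmin/max [0.0222 0.0436]
```

View pics/t2.png

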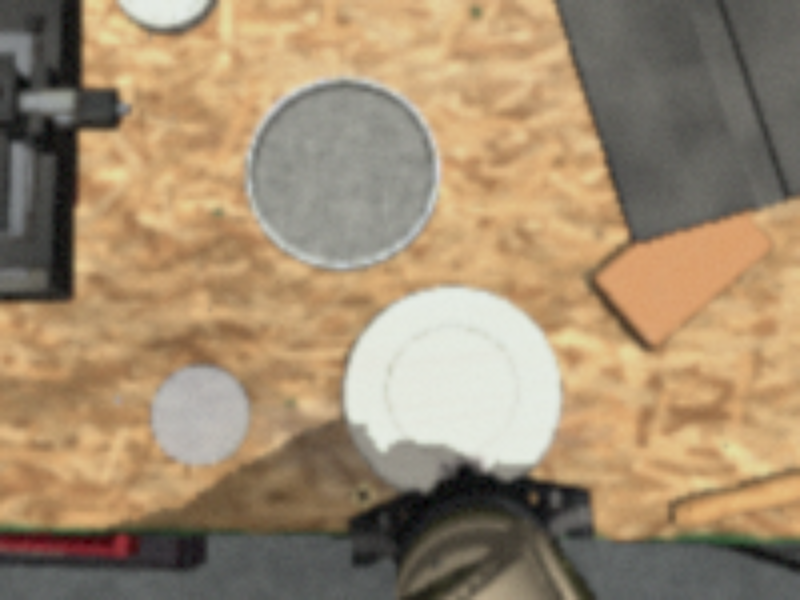

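The dish, at (343,173) in the crop, is open and clear. The lid at (452,390) is over free bench, clear of the lens at (200,414) and the block. Now I'll lower it, then bring the tool upright so the tab ends square.

Request:
step_arm --pt "0 0 -4 0 0 0 -1" --pt "0 0 -4 0 0 0 -1" --pt "0 0 -3 0 0 0 -1" --pt "-0.7 -0.1 -3 0 0 0 -1" --pt "-0.7 -0.1 -3 0 0 0 -1"

```text
clock: 14.2
tcp_pos: [0.4071, -0.3787, 0.0385]
orientation: [-0.008, 0.992, 0.067, 0.11]
wrist_force: [-0.5, -0.0, -1.2]
finger_gap: 0.0068
grip_force: 120.7
```

Request:
step_arm --pt "-0.8 -0.1 -3 0 0 0 -1" --pt "-0.9 -0.1 -3 0 0 0 -1" --pt "-0.9 -0.1 -2.5 0 0 0 -1" --pt "-0.9 -0.1 -2 0 0 0 -1" --pt "0 0 0 0 0 0 -1"

```text
clock: 14.7
tcp_pos: [0.4035, -0.3789, 0.028]
orientation: [-0.008, 0.992, 0.067, 0.11]
wrist_force: [0.6, 0.2, -0.5]
finger_gap: 0.0066
grip_force: 120.6
```

Request:
step_arm --pt "0 0 0 0 0 0 -1" --pt "0 0 0 0 0 0 -1"

```text
clock: 14.9
tcp_pos: [0.4037, -0.3791, 0.0284]
orientation: [-0.007, 0.992, 0.067, 0.11]
wrist_force: [-0.9, 0.6, -0.3]
finger_gap: 0.0067
grip_force: 120.7
```

Run:
```python
from lid import *
F=[]
for i in range(3):
    c=read_camera("top"); s=get_state(); F.append(s["wrist_force"])
lidplane(c,.006,(.40,.56,-.45,-.32)); print(np.mean(F,0).round(2),s["tcp_pos"].round(4),s["orientation"].round(3))
```

```text
n 1847 slope [-0.026 -0.003] centre~ 480.4 -368.2 82.1 zmin/max [0.0116 0.0179]
[-0.63  0.09 -0.99] [ 0.4037 -0.3791  0.0284] [-0.007  0.992  0.067  0.11 ]
```

Request:
step_arm --pt "0.3 0 -1.2 0 0 0 -1" --pt "0.5 0 -1 -0.57 4.2 0 -1" --pt "0.6 0 -0.3 -0.57 4.2 0 -1" --pt "0.6 0 0 -0.57 4.2 0 -1" --pt "0 0 0 0 0 0 -1"

```text
clock: 15.55
tcp_pos: [0.4074, -0.3797, 0.0265]
orientation: [0.001, 0.998, 0.069, 0.0]
wrist_force: [-3.3, 0.6, 8.6]
finger_gap: 0.0068
grip_force: 121.9
```

Request:
step_arm --pt "0 0 0 0 0 0 -1" --pt "0 0 0 0 0 0 -1"

```text
clock: 15.75
tcp_pos: [0.4071, -0.3796, 0.0265]
orientation: [0.0, 0.998, 0.068, 0.002]
wrist_force: [3.6, 0.0, 4.1]
finger_gap: 0.0069
grip_force: 121.2
```

Run:
```python
from lid import *
F=[]
for i in range(3):
    c=read_camera("top"); s=get_state(); F.append(s["wrist_force"])
lidplane(c,.006,(.40,.56,-.45,-.32)); print(np.mean(F,0).round(2),s["tcp_pos"].round(4),s["orientation"].round(3))
```

```text
n 325 slope [0.014 0.003] centre~ 503.3 -377.6 64.3 zmin/max [0.0103 0.0152]
[3.6  0.48 4.1 ] [ 0.4067 -0.3796  0.0265] [0.    0.998 0.068 0.002]
```

Request:
step_arm --pt "0 0 0.8 0 0 0 -1" --pt "0 0 0 0 0 0 -0.8" --pt "0 0 0 0 0 0 -0.5" --pt "0 0 0 0 0 0 -0.3" --pt "0 0 0 0 0 0 -0.3" --newtons 25

```text
clock: 16.4
tcp_pos: [0.4051, -0.3787, 0.0261]
orientation: [-0.001, 0.998, 0.068, -0.001]
wrist_force: [-0.7, -0.1, 0.5]
finger_gap: 0.0297
grip_force: 0.0
```

Request:
step_arm --pt "0 0 5 0 0 0 -0.3" --pt "0 0 15 0 0 0 -0.3" --pt "0 0 25 0 0 0 0.3" --pt "0 5 20 0 0 0 0.8" --pt "4 15 5 0 0 0 1"

```text
clock: 16.9
tcp_pos: [0.4107, -0.361, 0.0992]
orientation: [0.002, 0.998, 0.067, 0.001]
wrist_force: [0.9, -0.5, 0.1]
finger_gap: 0.0719
grip_force: 0.0
```

Request:
step_arm --pt "7 30 0 0 0 0 1" --pt "9 35 0 0 0 0 1" --pt "9 35 0 0 0 0 1" --pt "7 25 0 0 0 0 1" --pt "4 16 0 0 0 0 1"

```text
clock: 17.4
tcp_pos: [0.4453, -0.2148, 0.0959]
orientation: [-0.001, 0.998, 0.069, -0.001]
wrist_force: [0.1, -0.8, 0.5]
finger_gap: 0.0858
grip_force: 0.0
```

Request:
step_arm --pt "0 0 -15 0 0 0 1" --pt "0 0 -20 0 0 0 1" --pt "0 0 -10 0 0 0 1" --pt "0 0 0 0 0 0 1" --pt "0 0 0 0 0 0 1"

```text
clock: 17.9
tcp_pos: [0.4455, -0.2177, 0.0516]
orientation: [-0.0, 0.998, 0.068, -0.0]
wrist_force: [-0.2, 0.6, 0.1]
finger_gap: 0.0856
grip_force: 0.0
```

Run:
```python
from lid import *
c=read_camera("side"); s=get_state(); print(s["tcp_pos"],s["orientation"],proj(c,[.447,-.2186,.007]))
im=c["image"]; hsv=cv2.cvtColor(im,cv2.COLOR_RGB2HSV); W=cloud(c)
# dish outer rim & lid from top view
t=read_camera("top"); W=cloud(t); hsv=cv2.cvtColor(t["image"],cv2.COLOR_RGB2HSV)
def circ(c,W,hsv,box,h,vmin=60,smax=50):
    X,Y=np.meshgrid(range(512),range(384))
    T=c["world_from_camera"];K=c["K"]
    d=np.stack([(X-K[0,2])/K[0,0],(Y-K[1,2])/K[1,1],np.ones_like(X,float)],-1)@T[:3,:3].T; P=T[:3,3]+d*((h-T[2,3])/d[...,2])[...,None]
    m=((hsv[...,1]<smax)&(hsv[...,2]>vmin)&(P[...,0]>box[0])&(P[...,0]<box[1])&(P[...,1]>box[2])&(P[...,1]<box[3])).astype(np.uint8)
    k=max(cv2.findContours(m,0,1)[0],key=cv2.contourArea); q=np.array([P[b,a,:2]*1000 for a,b in k[:,0]],np.float32)
    A=np.c_[2*q,np.ones(len(q))]
    for _ in range(5):
        s=np.linalg.lstsq(A,(q**2).sum(1),rcond=None)[0]; r=np.sqrt(s[2]+s[0]**2+s[1]**2); e=abs(np.hypot(*(q-s[:2]).T)-r); keep=e<2.5; q,A=q[keep],A[keep]
    print("circle",s[:2].round(1),r.round(1),len(q)); return s[:2]
circ(t,W,hsv,(.52,.69,-.39,-.22),.02); circ(t,W,hsv,(.385,.535,-.45,-.30),.012,140)
save(c,"s5.png",(90,270,110,350))
```

```text
[ 0.44592811 -0.21819181  0.05203411] [2.47119030e-06 9.97711549e-01 6.76138703e-02 1.74535299e-04] [169.56356254 217.38670688]
circle [ 600.1 -301.8] 60.4 137
circle [ 460.8 -371.5] 64.7 152
```

View pics/s5.png

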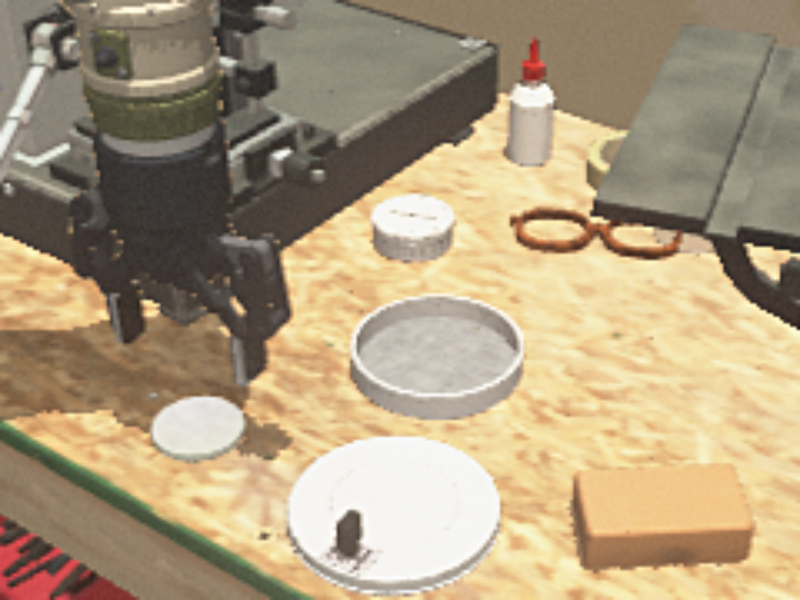

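The lens is at (198,428) in this crop, below the open fingers. The dish is open, and the lid lies flat with its tab upright at (348,533). The tin and block are untouched. Next I'll grasp the lens.

Request:
step_arm --pt "1.2 -0.3 -12 0 0 0 1" --pt "0 0 -16 0 0 0 1" --pt "0 0 -14 0 0 0 1" --pt "0 0 -8 0 0 0 1" --pt "0 0 -3 0 0 0 1" --newtons 20

```text
clock: 18.5
tcp_pos: [0.4464, -0.2181, -0.0024]
orientation: [-0.001, 0.998, 0.068, -0.001]
wrist_force: [-0.8, 0.0, 0.7]
finger_gap: 0.0853
grip_force: 0.0
```

Request:
step_arm --pt "0 0 -2 0 0 0 1" --pt "0 0 0 0 0 0 0.8" --pt "0 0 0 0 0 0 0.6" --pt "0 0 0 0 0 0 0.5" --pt "0 0 0 0 0 0 0.4"

```text
clock: 19.0
tcp_pos: [0.4472, -0.2185, -0.0026]
orientation: [0.0, 0.998, 0.068, 0.0]
wrist_force: [-1.1, 0.9, 4.1]
finger_gap: 0.0605
grip_force: 20.6
```

Request:
step_arm --pt "0 0 0 0 0 0 0.3" --pt "0 0 0 0 0 0 0.2" --pt "0 0 0 0 0 0 0.2"

```text
clock: 19.3
tcp_pos: [0.4472, -0.2185, -0.0026]
orientation: [0.0, 0.998, 0.068, 0.0]
wrist_force: [-1.5, 1.8, 5.1]
finger_gap: 0.0608
grip_force: 20.6
```

Request:
step_arm --pt "0 0 4 0 0 0 0.1" --pt "0 0 12 0 0 0 0" --pt "0 0 16 0 0 0 0" --pt "0 0 13 0 0 0 0" --pt "6 -3.3 5 0 0 0 0"

```text
clock: 19.8
tcp_pos: [0.4534, -0.222, 0.0485]
orientation: [0.0, 0.998, 0.068, 0.001]
wrist_force: [-0.2, -0.5, 0.5]
finger_gap: 0.0604
grip_force: 21.8
```

Request:
step_arm --pt "14 -7.6 0 0 0 0 0" --pt "22 -12 0 0 0 0 0" --pt "25 -13.6 0 0 0 0 0" --pt "25 -13.6 0 0 0 0 0" --pt "25 -13.6 0 0 0 0 0"

```text
clock: 20.3
tcp_pos: [0.5652, -0.2828, 0.0467]
orientation: [-0.0, 0.998, 0.068, 0.0]
wrist_force: [0.3, -0.9, -0.2]
finger_gap: 0.0605
grip_force: 21.8
```

Request:
step_arm --pt "20 -10.9 0 0 0 0 0" --pt "12 -6.5 0 0 0 0 0" --pt "5 -2.7 0 0 0 0 0" --pt "0 0 0 0 0 0 0" --pt "0 0 0 0 0 0 0"

```text
clock: 20.8
tcp_pos: [0.6002, -0.3017, 0.0463]
orientation: [-0.0, 0.998, 0.068, -0.001]
wrist_force: [-0.2, -0.0, 0.1]
finger_gap: 0.0601
grip_force: 21.8
```

Run:
```python
from lid import *
c=read_camera("side"); s=get_state(); print(s["tcp_pos"],s["orientation"],s["finger_gap"],s["grip_force"])
u,v=map(int,proj(c,[.6,-.30,.05])); save(c,"s6.png",(v-60,v+60,u-80,u+80))
```

```text
[ 0.6000621  -0.30161662  0.04644513] [-4.83056224e-04  9.97706652e-01  6.76827792e-02 -4.95355358e-04] 0.06069527708558527 21.82695508003235
```

View pics/s6.png

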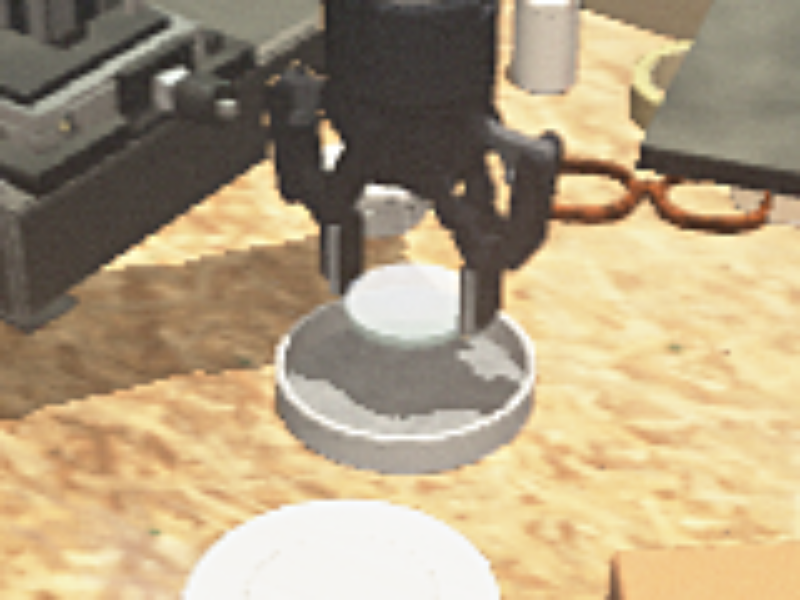

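That was my last picture, so the rest is by numbers. The lens is held level at (405,300), centred over the dish. I'll lower it in.

Request:
step_arm --pt "0 0 -6 0 0 0 0" --pt "0 0 -10 0 0 0 0" --pt "0 0 -10 0 0 0 0" --pt "0 0 -8 0 0 0 0" --pt "0 0 -5 0 0 0 0"

```text
clock: 21.35
tcp_pos: [0.6001, -0.3016, 0.006]
orientation: [-0.001, 0.998, 0.068, -0.001]
wrist_force: [0.5, 0.8, 0.0]
finger_gap: 0.0609
grip_force: 21.8
```

Request:
step_arm --pt "0 0 -2.5 0 0 0 0" --pt "0 0 -1.5 0 0 0 0" --pt "0 0 -0.7 0 0 0 0" --pt "0 0 0 0 0 0 0"

```text
clock: 21.75
tcp_pos: [0.6011, -0.3023, 0.0032]
orientation: [0.0, 0.998, 0.068, 0.0]
wrist_force: [-0.0, -0.5, -0.2]
finger_gap: 0.0604
grip_force: 21.8
```

Request:
step_arm --pt "0 0 -0.6 0 0 0 0" --pt "0 0 -0.5 0 0 0 0" --pt "0 0 0 0 0 0 0.3" --pt "0 0 0 0 0 0 0.45" --pt "0 0 0 0 0 0 0.5"

```text
clock: 22.25
tcp_pos: [0.6009, -0.3022, 0.0019]
orientation: [-0.0, 0.998, 0.068, 0.0]
wrist_force: [-0.2, -0.0, -0.2]
finger_gap: 0.064
grip_force: 0.0
```

Request:
step_arm --pt "0 0 0 0 0 0 0.55" --pt "0 0 0 0 0 0 0.6" --pt "0 0 0 0 0 0 0.64" --pt "0 0 0 0 0 0 0.64"

```text
clock: 22.65
tcp_pos: [0.6009, -0.3021, 0.0018]
orientation: [-0.0, 0.998, 0.068, -0.0]
wrist_force: [-0.8, 0.5, -0.9]
finger_gap: 0.0697
grip_force: 0.0
```

Request:
step_arm --pt "0 0 3 0 0 0 0.64" --pt "0 0 8 0 0 0 0.64" --pt "0 0 18 0 0 0 0.64" --pt "0 0 25 0 0 0 0.4" --pt "-10 -3 20 0 0 0 0"

```text
clock: 23.15
tcp_pos: [0.5921, -0.3052, 0.0778]
orientation: [0.0, 0.998, 0.068, 0.001]
wrist_force: [0.3, 0.2, 0.9]
finger_gap: 0.0467
grip_force: 0.0
```

Request:
step_arm --pt "-25 -10 15 0 0 0 -0.3" --pt "-35 -14 0 0 0 0 -0.3" --pt "-40 -16 0 0 0 0 -0.3" --pt "-35 -14 0 0 0 0 -0.3" --pt "-25 -10 0 0 0 0 -0.3"

```text
clock: 23.65
tcp_pos: [0.429, -0.3699, 0.0918]
orientation: [0.0, 0.998, 0.067, 0.0]
wrist_force: [-0.0, 1.0, 0.1]
finger_gap: 0.0297
grip_force: 0.0
```

Request:
step_arm --pt "-15 -6 0 0 0 0 -0.3" --pt "-9 -3 0 0 0 0 -0.3" --pt "0 0 0 0 0 0 -0.3" --pt "0 0 0 0 0 0 -0.3"

```text
clock: 24.05
tcp_pos: [0.4078, -0.3781, 0.091]
orientation: [0.0, 0.998, 0.068, 0.0]
wrist_force: [0.1, -0.1, -0.0]
finger_gap: 0.03
grip_force: 0.0
```

```bash
cat > fit.py <<'E'
from lid import *
def plane(c,h):
    X,Y=np.meshgrid(range(512),range(384)); T=c["world_from_camera"];K=c["K"]
    d=np.stack([(X-K[0,2])/K[0,0],(Y-K[1,2])/K[1,1],np.ones_like(X,float)],-1)@T[:3,:3].T
    return T[:3,3]+d*((h-T[2,3])/d[...,2])[...,None]
def circ(c,box,h,m0,name,hull=False):
    P=plane(c,h); m=(m0&(P[...,0]>box[0])&(P[...,0]<box[1])&(P[...,1]>box[2])&(P[...,1]<box[3])).astype(np.uint8)
    k=max(cv2.findContours(m,0,1)[0],key=cv2.contourArea); q=np.array([P[b,a,:2]*1000 for a,b in k[:,0]],np.float32)
    for _ in range(6):
        A=np.c_[2*q,np.ones(len(q))]
        s=np.linalg.lstsq(A,(q**2).sum(1),rcond=None)[0]; r=np.sqrt(s[2]+s[0]**2+s[1]**2); e=abs(np.hypot(*(q-s[:2]).T)-r); q=q[e<2.5]
    print(name,s[:2].round(1),r.round(1),len(q)); return s[:2]
E
python3 - <<'E'
from fit import *
s=get_state(); print(s["tcp_pos"].round(4),s["orientation"].round(3))
for n in ("top","side"):
    c=read_camera(n); np.savez("b_"+n,**c); hsv=cv2.cvtColor(c["image"],cv2.COLOR_RGB2HSV); S,V=hsv[...,1],hsv[...,2]; W=cloud(c)
    circ(c,(.52,.69,-.39,-.22),.02,(S<50)&(V>60),n+" dish")
    u,v=map(int,proj(c,[.601,-.302,.008])); print("dish centre px",hsv[v,u],"felt",[hsv[tuple(map(int,proj(c,[.601+a,-.302+b,.0045])[::-1]))] for a,b in((.045,0),(-.045,0),(0,.045),(0,-.045))],"z",W[v-2:v+3,u-2:u+3,2].round(4).mean())
    circ(c,(.385,.535,-.45,-.30),.012,(S<50)&(V>140),n+" lid")
E
```

```text
[ 0.4078 -0.3781  0.091 ] [0.    0.998 0.068 0.   ]
top dish [ 600.1 -301.8] 60.4 137
dish centre px [103  13 177] felt [array([ 30,  13, 135], dtype=uint8), array([ 34,  14, 142], dtype=uint8), array([ 25,  11, 138], dtype=uint8), array([ 20,  11, 143], dtype=uint8)] z nan
top lid [ 507.6 -346. ] 15.4 7
side dish [ 586.9 -297.8] 64.7 27
dish centre px [12 47 93] felt [array([ 17,  36, 189], dtype=uint8), array([20, 47, 81], dtype=uint8), array([12, 56, 68], dtype=uint8), array([ 18,  13, 229], dtype=uint8)] z 0.18735599999999997
side lid [ 452.2 -377.4] 65.4 99
```

Run:
```python
from fit import *
a=dict(np.load("c_top.npz")); b=dict(np.load("b_top.npz"))
for n,c in(("before",a),("now",b)):
    hsv=cv2.cvtColor(c["image"],cv2.COLOR_RGB2HSV); S,V=hsv[...,1],hsv[...,2]
    circ(c,(.52,.69,-.39,-.22),.025 if n=="before" else .022,(S<50)&(V>100),n+" dish/lid")
    circ(c,(.68,.77,-.24,-.13),.025,(S<50)&(V>100),n+" tin")
    if n=="now":
        circ(c,(.54,.66,-.36,-.24),.011,(S<50)&(V>160),"lens bright")
        P=plane(c,.0045); 
        from collections import Counter
        # rim via gradient: radial brightness profile about fit
        d=np.hypot(P[...,0]-.6003,P[...,1]+.302)
        print([int(np.median(V[(d>r/1000)&(d<=(r+4)/1000)])) for r in range(0,64,4)])
# difference image of dish outer edge at bench level in first picture: lower wall
```

```text
before dish/lid [ 604.8 -300.2] 64.6 146
before tin [ 723.9 -186. ] 33.0 74
now dish/lid [ 599.7 -302. ] 60.2 137
now tin [ 724.2 -185.9] 32.8 72
lens bright [ 603.7 -304. ] 28.7 67
[180, 179, 179, 178, 178, 178, 175, 156, 146, 142, 142, 144, 143, 143, 146, 177]
```

The lens is flat on the felt, near (603,-303). With the same fit method, the dish reads about 5 mm nearer the robot than the lid did at the start, so the earlier drag shifted it slightly. I'll aim the lid at the dish's present position and correct the dish afterwards if needed. Re-gripping the tab.

Request:
step_arm --pt "-0.5 -0.7 -12 0 0 0 -0.3" --pt "0 0 -18 0 0 0 -0.3" --pt "0 0 -16 0 0 0 -0.3" --pt "0 0 -10 0 0 0 -0.3" --pt "0 0 -5 0 0 0 -0.3" --newtons 60

```text
clock: 24.65
tcp_pos: [0.4061, -0.3778, 0.0281]
orientation: [-0.001, 0.998, 0.068, -0.001]
wrist_force: [-0.5, -0.2, 0.9]
finger_gap: 0.0297
grip_force: 0.0
```

Request:
step_arm --pt "0 0 -2.5 0 0 0 -0.3" --pt "0 0 0 0 0 0 -0.3" --pt "0 0 0 0 0 0 -0.5" --pt "0 0 0 0 0 0 -0.65" --pt "0 0 0 0 0 0 -0.8"

```text
clock: 25.15
tcp_pos: [0.4067, -0.3794, 0.0281]
orientation: [0.0, 0.998, 0.068, 0.0]
wrist_force: [0.4, 0.9, 0.1]
finger_gap: 0.0091
grip_force: 29.8
```

Request:
step_arm --pt "0 0 0 0 0 0 -1" --pt "0 0 0 0 0 0 -1" --pt "0 0 0 0 0 0 -1"

```text
clock: 25.45
tcp_pos: [0.4068, -0.3795, 0.0281]
orientation: [0.001, 0.998, 0.068, 0.0]
wrist_force: [-0.5, 0.6, 5.5]
finger_gap: 0.0083
grip_force: 60.8
```

Run:
```python
from fit import *
s=get_state(); print(s["tcp_pos"].round(4),s["orientation"].round(3),s["wrist_force"],s["finger_gap"])
c=read_camera("side"); W=cloud(c); hsv=cv2.cvtColor(c["image"],cv2.COLOR_RGB2HSV); S,V=hsv[...,1],hsv[...,2]
circ(c,(.385,.535,-.45,-.30),.013,(S<50)&(V>140),"lid side")
c=read_camera("top"); hsv=cv2.cvtColor(c["image"],cv2.COLOR_RGB2HSV); S,V=hsv[...,1],hsv[...,2]
circ(c,(.385,.535,-.45,-.30),.013,(S<50)&(V>80),"lid top")
```

```text
[ 0.4068 -0.3795  0.0281] [0.001 0.998 0.068 0.   ] [-0.51739315  0.63666845  5.483183  ] 0.008324765924914379
lid side [ 452.3 -382.9] 57.0 12
lid top [ 488.5 -356.2] 37.4 16
```

Request:
step_arm --pt "-0.7 0 0.3 0.57 -4.2 0 -1" --pt "-0.7 0 0.3 0.57 -4.2 0 -1" --pt "-0.7 0 0 0.57 -4.2 0 -1" --pt "0.5 0 2 0 0 0 -1" --pt "0.7 0.1 3 0 0 0 -1"

```text
clock: 26.05
tcp_pos: [0.4047, -0.3785, 0.0327]
orientation: [-0.008, 0.992, 0.067, 0.109]
wrist_force: [0.5, -0.5, -0.1]
finger_gap: 0.008
grip_force: 60.1
```

Request:
step_arm --pt "0.8 0.1 3 0 0 0 -1" --pt "0.8 0.1 3 0 0 0 -1" --pt "0.9 0.1 3 0 0 0 -1" --pt "0.9 0.1 3 0 0 0 -1" --pt "0.5 0.1 3 0 0 0 -1"

```text
clock: 26.55
tcp_pos: [0.4099, -0.3782, 0.0483]
orientation: [-0.008, 0.992, 0.068, 0.111]
wrist_force: [0.1, -0.1, -1.9]
finger_gap: 0.0086
grip_force: 60.0
```

Request:
step_arm --pt "0 0 5 0 0 0 -1" --pt "0 0 6 0 0 0 -1" --pt "0 0 6 0 0 0 -1" --pt "0 0 6 0 0 0 -1" --pt "0 0 5 0 0 0 -1"

```text
clock: 27.05
tcp_pos: [0.4094, -0.3785, 0.0767]
orientation: [-0.007, 0.992, 0.067, 0.111]
wrist_force: [-0.3, -0.5, -0.7]
finger_gap: 0.0087
grip_force: 60.0
```

Request:
step_arm --pt "0 0 2 0 0 0 -1" --pt "0 0 0 0 0 0 -1" --pt "0 0 0 0 0 0 -1"

```text
clock: 27.35
tcp_pos: [0.4093, -0.3782, 0.0778]
orientation: [-0.008, 0.992, 0.067, 0.11]
wrist_force: [-0.3, -0.5, -1.8]
finger_gap: 0.0085
grip_force: 60.1
```

```bash
python3 chk.py .03
python3 - <<'E'
from lid import *
lidplane(read_camera("top"),.03,(.37,.56,-.48,-.27))
E
```

```text
n 1154 slope [-0.179 -0.017] centre~ 461.6 -372.6 65.1 zmin/max [0.0422 0.0644]
[ 0.04 -0.58 -1.4 ] [ 0.4092 -0.3781  0.0776] [-0.008  0.992  0.067  0.11 ] 60.04769325256348
n 2112 slope [-0.184 -0.026] centre~ 463.1 -371.0 64.9 zmin/max [0.0426 0.0629]
```

Request:
step_arm --pt "6 3 0 0 0 0 -1" --pt "12 5.9 0 0 0 0 -1" --pt "16 7.9 0 0 0 0 -1" --pt "18 8.8 0 0 0 0 -1" --pt "18 8.8 0 0 0 0 -1"

```text
clock: 28.05
tcp_pos: [0.4809, -0.3429, 0.0779]
orientation: [-0.008, 0.992, 0.067, 0.111]
wrist_force: [0.2, -0.5, -2.1]
finger_gap: 0.0082
grip_force: 60.1
```

Request:
step_arm --pt "18 8.8 0 0 0 0 -1" --pt "18 8.8 0 0 0 0 -1" --pt "16 7.9 0 0 0 0 -1" --pt "11 5.4 0 0 0 0 -1" --pt "6 3 0 0 0 0 -1"

```text
clock: 28.55
tcp_pos: [0.5497, -0.3088, 0.0778]
orientation: [-0.008, 0.992, 0.068, 0.111]
wrist_force: [0.1, 0.5, -1.6]
finger_gap: 0.0084
grip_force: 60.0
```

Request:
step_arm --pt "2.7 1.3 0 0 0 0 -1" --pt "0 0 0 0 0 0 -1" --pt "0 0 0 0 0 0 -1"

```text
clock: 28.85
tcp_pos: [0.5506, -0.3089, 0.0778]
orientation: [-0.008, 0.992, 0.067, 0.11]
wrist_force: [0.1, 0.7, -1.1]
finger_gap: 0.0082
grip_force: 60.0
```

```bash
python3 chk.py .03
python3 - <<'E'
from fit import *
c=read_camera("top"); lidplane(c,.03)
hsv=cv2.cvtColor(c["image"],cv2.COLOR_RGB2HSV); S,V=hsv[...,1],hsv[...,2]
circ(c,(.52,.69,-.39,-.22),.051,(S<50)&(V>100),"lid circ at mid height")
E
```

```text
n 787 slope [-0.177 -0.017] centre~ 603.6 -303.0 65.4 zmin/max [0.0423 0.0646]
[-0.1  -0.02 -1.44] [ 0.5506 -0.3091  0.078 ] [-0.007  0.992  0.067  0.11 ] 60.03847002983093
n 973 slope [-0.19  -0.019] centre~ 608.9 -305.1 64.0 zmin/max [0.0423 0.0601]
lid circ at mid height [ 618.  -311.3] 49.3 22
```

Request:
step_arm --pt "0 0 -3 0 0 0 -1" --pt "0 0 -3 0 0 0 -1" --pt "0 0 -3 0 0 0 -1" --pt "0 0 -3 0 0 0 -1" --pt "0 0 -1.7 0 0 0 -1"

```text
clock: 29.55
tcp_pos: [0.5509, -0.3085, 0.0637]
orientation: [-0.008, 0.992, 0.067, 0.11]
wrist_force: [-0.6, -0.7, -1.7]
finger_gap: 0.0083
grip_force: 60.0
```

Request:
step_arm --pt "0 0 0 0 0 0 -1" --pt "0 0 0 0 0 0 -1"

```text
clock: 29.75
tcp_pos: [0.5511, -0.3087, 0.0642]
orientation: [-0.008, 0.992, 0.067, 0.11]
wrist_force: [0.4, 0.2, -1.4]
finger_gap: 0.0081
grip_force: 60.0
```

```bash
python3 chk.py .02
```

```text
n 755 slope [-0.175 -0.017] centre~ 604.4 -302.9 65.8 zmin/max [0.0285 0.0509]
[ 0.06 -0.21 -1.34] [ 0.5512 -0.3088  0.0644] [-0.007  0.992  0.067  0.111] 60.038723945617676
```

The slope is unchanged and there's no contact, so the far skirt is down outside the far wall. I'll draw it gently back until it touches.

Request:
step_arm --pt "-0.7 -0.1 0 0 0 0 -1" --pt "-0.7 -0.1 0 0 0 0 -1" --pt "0 0 0 0 0 0 -1"

```text
clock: 30.2
tcp_pos: [0.5496, -0.3089, 0.0643]
orientation: [-0.008, 0.992, 0.067, 0.111]
wrist_force: [-0.2, 0.1, -1.2]
finger_gap: 0.0086
grip_force: 60.0
```

Request:
step_arm --pt "-0.6 -0.1 0 0 0 0 -1" --pt "0 0 0 0 0 0 -1"

```text
clock: 30.4
tcp_pos: [0.549, -0.309, 0.0643]
orientation: [-0.008, 0.992, 0.067, 0.111]
wrist_force: [0.6, 0.5, -2.0]
finger_gap: 0.0086
grip_force: 60.0
```

Request:
step_arm --pt "-0.6 -0.1 0 0 0 0 -1" --pt "0 0 0 0 0 0 -1"

```text
clock: 30.6
tcp_pos: [0.5484, -0.3091, 0.0642]
orientation: [-0.008, 0.992, 0.067, 0.11]
wrist_force: [-0.7, -0.2, -0.7]
finger_gap: 0.0082
grip_force: 60.0
```

```bash
python3 chk.py .02
```

```text
n 760 slope [-0.18  -0.018] centre~ 601.8 -302.4 65.7 zmin/max [0.0286 0.0511]
[-0.47 -0.15 -0.97] [ 0.5485 -0.3091  0.0642] [-0.008  0.992  0.067  0.111] 60.03645300865173
```

Request:
step_arm --pt "-0.5 -0.1 0 0 0 0 -1" --pt "0 0 0 0 0 0 -1" --pt "0 0 0 0 0 0 -1"

```text
clock: 31.05
tcp_pos: [0.548, -0.3092, 0.0642]
orientation: [-0.008, 0.992, 0.067, 0.11]
wrist_force: [0.2, 0.2, -1.0]
finger_gap: 0.0081
grip_force: 60.0
```

Request:
step_arm --pt "-0.5 -0.1 0 0 0 0 -1" --pt "0 0 0 0 0 0 -1" --pt "0 0 0 0 0 0 -1"

```text
clock: 31.35
tcp_pos: [0.5476, -0.3093, 0.0643]
orientation: [-0.008, 0.992, 0.067, 0.111]
wrist_force: [0.3, -0.9, -1.4]
finger_gap: 0.0084
grip_force: 59.9
```

```bash
python3 chk.py .02
```

```text
n 745 slope [-0.178 -0.014] centre~ 601.4 -303.4 65.7 zmin/max [0.0287 0.0511]
[ 0.88 -0.04 -1.59] [ 0.5476 -0.3093  0.0643] [-0.008  0.992  0.067  0.111] 59.937949776649475
```

Light contact (about 0.9 N) came where predicted. I'll back off slightly and lower the lid along the arc.

Request:
step_arm --pt "0.4 0 -2 0 0 0 -1" --pt "0 0 -2.3 0 0 0 -1" --pt "-0.6 -0.1 -3 0 0 0 -1" --pt "-0.6 -0.1 -3 0 0 0 -1" --pt "-0.6 -0.1 -3 0 0 0 -1"

```text
clock: 32.0
tcp_pos: [0.546, -0.3095, 0.0506]
orientation: [-0.008, 0.992, 0.067, 0.11]
wrist_force: [0.4, -0.5, -1.1]
finger_gap: 0.0085
grip_force: 60.1
```

Request:
step_arm --pt "0 0 0 0 0 0 -1" --pt "0 0 0 0 0 0 -1"

```text
clock: 32.2
tcp_pos: [0.5459, -0.3096, 0.0508]
orientation: [-0.008, 0.992, 0.067, 0.11]
wrist_force: [0.5, -0.6, -0.7]
finger_gap: 0.0084
grip_force: 60.1
```

```bash
python3 chk.py .015
python3 - <<'E'
from lid import *
lidplane(read_camera("top"),.015)
E
```

```text
n 810 slope [-0.102 -0.005] centre~ 600.9 -303.8 66.2 zmin/max [0.0236 0.0375]
[-0.28 -0.09 -0.4 ] [ 0.5462 -0.3096  0.0511] [-0.007  0.992  0.067  0.111] 60.124640464782715
n 1074 slope [-0.112 -0.01 ] centre~ 602.0 -302.7 65.0 zmin/max [0.0235 0.0354]
```

Request:
step_arm --pt "-0.4 -0.05 -2 0 0 0 -1" --pt "-0.4 -0.05 -2 0 0 0 -1" --pt "0 0 0 0 0 0 -1" --pt "0 0 0 0 0 0 -1"

```text
clock: 32.8
tcp_pos: [0.5452, -0.3096, 0.0468]
orientation: [-0.008, 0.992, 0.067, 0.11]
wrist_force: [-0.4, 0.1, -1.5]
finger_gap: 0.0083
grip_force: 60.1
```

```bash
python3 chk.py .015
```

```text
n 783 slope [-0.071  0.004] centre~ 600.0 -304.5 66.0 zmin/max [0.0233 0.0331]
[-0.25  0.02 -0.62] [ 0.5452 -0.3097  0.0469] [-0.008  0.992  0.067  0.11 ] 60.11242747306824
```

Request:
step_arm --pt "-0.4 -0.05 -2 0 0 0 -1" --pt "0 0 0 0 0 0 -1" --pt "0 0 0 0 0 0 -1"

```text
clock: 33.25
tcp_pos: [0.5448, -0.3097, 0.0448]
orientation: [-0.008, 0.992, 0.067, 0.11]
wrist_force: [0.2, -0.3, -0.2]
finger_gap: 0.0085
grip_force: 60.1
```

```bash
python3 chk.py .015
```

```text
n 774 slope [-0.055  0.003] centre~ 599.7 -303.2 65.5 zmin/max [0.023  0.0312]
[-0.06 -0.26 -0.88] [ 0.5448 -0.3097  0.0449] [-0.008  0.992  0.067  0.11 ] 60.10995626449585
```

The near skirt is now below rim height, with no contact force. I'll finish lowering and bring the tool upright.

Request:
step_arm --pt "-0.3 -0.05 -1.5 0 0 0 -1" --pt "-0.3 -0.05 -1.5 0 0 0 -1" --pt "-0.3 -0.05 -1.5 0 0 0 -1" --pt "0 0 0 0 0 0 -1" --pt "0 0 0 0 0 0 -1"

```text
clock: 33.9
tcp_pos: [0.5439, -0.3098, 0.0403]
orientation: [-0.008, 0.992, 0.067, 0.11]
wrist_force: [0.6, -0.3, -0.5]
finger_gap: 0.0085
grip_force: 60.1
```

```bash
python3 chk.py .015
python3 - <<'E'
from lid import *
lidplane(read_camera("top"),.015)
E
```

```text
n 768 slope [-0.015  0.005] centre~ 599.3 -302.4 65.5 zmin/max [0.0223 0.027 ]
[-0.   -0.06 -0.46] [ 0.5439 -0.3099  0.0404] [-0.008  0.992  0.067  0.11 ] 60.121142864227295
n 1124 slope [-0.014  0.007] centre~ 600.8 -303.0 64.9 zmin/max [0.0229 0.0282]
```

Request:
step_arm --pt "0 0 -0.8 0 0 0 -1" --pt "0.7 0.1 0 -0.57 4.2 0 -1" --pt "0.7 0.1 0.1 -0.57 4.2 0 -1" --pt "0.6 0.1 0.1 -0.5 3.7 0 -1" --pt "0 0 0 0 0 0 -1"

```text
clock: 34.6
tcp_pos: [0.5478, -0.3097, 0.0401]
orientation: [-0.0, 0.998, 0.068, 0.005]
wrist_force: [-0.3, 0.1, 5.2]
finger_gap: 0.0084
grip_force: 60.9
```

Request:
step_arm --pt "0 0 0 0 0 0 -1" --pt "0 0 0 0 0 0 -1"

```text
clock: 34.8
tcp_pos: [0.5464, -0.3098, 0.0402]
orientation: [-0.0, 0.998, 0.068, 0.006]
wrist_force: [1.8, 0.7, 1.3]
finger_gap: 0.0083
grip_force: 60.3
```

```bash
python3 chk.py .015
python3 - <<'E'
from lid import *
lidplane(read_camera("top"),.015)
E
```

```text
n 797 slope [-0.008  0.004] centre~ 599.1 -303.3 65.1 zmin/max [0.0218 0.0265]
[2.83 0.12 0.99] [ 0.5458 -0.3098  0.0402] [-0.     0.998  0.067  0.005] 60.277615785598755
n 75 slope [-0.01   0.023] centre~ 578.6 -351.8 36.0 zmin/max [0.0224 0.0272]
```

Request:
step_arm --pt "1 0.1 0 0 0 0 -1" --pt "0.5 0 0 0 0 0 -1" --pt "0 0 0 0 0 0 -1" --pt "0 0 0 0 0 0 -1"

```text
clock: 35.4
tcp_pos: [0.546, -0.3097, 0.0401]
orientation: [-0.0, 0.998, 0.067, 0.003]
wrist_force: [-3.0, -1.0, 4.7]
finger_gap: 0.008
grip_force: 60.9
```

```bash
python3 chk.py .015
```

```text
n 792 slope [-0.009  0.004] centre~ 600.9 -303.2 65.8 zmin/max [0.0219 0.0267]
[-3.62 -0.43  6.06] [ 0.546  -0.3097  0.0401] [-0.     0.998  0.067  0.003] 60.85445165634155
```

Request:
step_arm --pt "0.7 0.1 0 0 0 0 -1" --pt "0.8 0.1 0 0 0 0 -1" --pt "0 0 0 0 0 0 -1" --pt "0 0 0 0 0 0 -1"

```text
clock: 35.95
tcp_pos: [0.5466, -0.3096, 0.0401]
orientation: [-0.0, 0.998, 0.067, 0.002]
wrist_force: [-6.5, -0.9, 7.5]
finger_gap: 0.0083
grip_force: 61.1
```

```bash
python3 chk.py .015
```

```text
n 807 slope [-0.009  0.005] centre~ 599.6 -303.1 65.5 zmin/max [0.0218 0.0266]
[-6.15 -0.18  7.7 ] [ 0.5466 -0.3096  0.0401] [-0.     0.998  0.067  0.002] 61.08354091644287
```

The tab is bearing on its square stop and pressing down. I'll unload that first, then see where the lid sits.

Request:
step_arm --pt "-0.5 0 0.5 0.4 -3 0 -1" --pt "-0.5 0 0.3 0 0 0 -1" --pt "0 0 0 0 0 0 -1" --pt "0 0 0 0 0 0 -1"

```text
clock: 36.5
tcp_pos: [0.5474, -0.3091, 0.0401]
orientation: [-0.002, 0.997, 0.068, 0.03]
wrist_force: [-2.4, -0.5, 0.4]
finger_gap: 0.0087
grip_force: 60.3
```

```bash
python3 chk.py .015
```

```text
n 787 slope [-0.009  0.002] centre~ 601.2 -301.4 65.9 zmin/max [0.0221 0.0267]
[-2.96 -0.83  0.22] [ 0.5474 -0.3091  0.0402] [-0.002  0.997  0.068  0.03 ] 60.263049602508545
```

Request:
step_arm --pt "0.7 0.1 0 0 0 0 -1" --pt "0.7 0.1 0 0 0 0 -1" --pt "0 0 0 0 0 0 -1" --pt "0 0 0 0 0 0 -1"

```text
clock: 37.05
tcp_pos: [0.5477, -0.3089, 0.0401]
orientation: [-0.002, 0.997, 0.067, 0.029]
wrist_force: [-6.3, -0.2, 3.3]
finger_gap: 0.0086
grip_force: 60.5
```

```bash
python3 chk.py .015
```

```text
n 757 slope [-0.013  0.008] centre~ 601.9 -303.7 66.1 zmin/max [0.0219 0.0265]
[-6.47 -0.16  2.77] [ 0.5477 -0.3089  0.0402] [-0.002  0.997  0.067  0.029] 60.51640033721924
```

Request:
step_arm --pt "0.7 0.1 0 0 0 0 -1" --pt "0.7 0.1 0 0 0 0 -1" --pt "0 0 0 0 0 0 -1" --pt "0 0 0 0 0 0 -1"

```text
clock: 37.6
tcp_pos: [0.5492, -0.3087, 0.0401]
orientation: [-0.002, 0.997, 0.067, 0.029]
wrist_force: [-5.5, -1.2, 2.5]
finger_gap: 0.0082
grip_force: 60.5
```

```bash
python3 chk.py .015
```

```text
n 789 slope [-0.011  0.007] centre~ 601.9 -302.9 65.5 zmin/max [0.0219 0.0264]
[-6.17 -1.13  2.57] [ 0.5492 -0.3087  0.0401] [-0.002  0.997  0.067  0.029] 60.47655701637268
```

Request:
step_arm --pt "0.7 0.1 0 0 0 0 -1" --pt "0.7 0.1 0 0 0 0 -1" --pt "0 0 0 0 0 0 -1"

```text
clock: 38.05
tcp_pos: [0.5506, -0.3085, 0.0402]
orientation: [-0.002, 0.997, 0.067, 0.029]
wrist_force: [-6.8, -0.6, 1.9]
finger_gap: 0.0079
grip_force: 60.5
```

Request:
step_arm --pt "-0.8 -0.1 0 0 0 0 -1" --pt "-0.8 -0.1 0 0 0 0 -1" --pt "-0.7 -0.1 0 0 0 0 -1" --pt "0 0 0 0 0 0 -1" --pt "0 0 0 0 0 0 -1"

```text
clock: 38.55
tcp_pos: [0.5504, -0.309, 0.0407]
orientation: [-0.002, 0.997, 0.068, 0.031]
wrist_force: [0.5, -0.4, -1.9]
finger_gap: 0.0085
grip_force: 60.0
```

```bash
python3 chk.py .015
```

```text
n 772 slope [-0.015  0.003] centre~ 603.6 -302.9 64.9 zmin/max [0.0222 0.0267]
[-0.53  0.52 -1.06] [ 0.5504 -0.309   0.0408] [-0.002  0.997  0.068  0.031] 60.04892349243164
```

Request:
step_arm --pt "-0.6 -0.1 0 0 0 0 -1" --pt "-0.6 -0.1 0 0 0 0 -1" --pt "0 0 -0.6 0 0 0 -1" --pt "0 0 0 0 0 0 -1" --pt "0 0 0 0 0 0 -1"

```text
clock: 39.2
tcp_pos: [0.5488, -0.3092, 0.0401]
orientation: [-0.002, 0.997, 0.068, 0.031]
wrist_force: [0.1, 0.1, 0.2]
finger_gap: 0.008
grip_force: 60.1
```

```bash
python3 chk.py .015
```

```text
n 773 slope [-0.012  0.005] centre~ 602.6 -302.1 65.3 zmin/max [0.0218 0.0267]
[ 0.67  0.07 -0.8 ] [ 0.5488 -0.3092  0.0401] [-0.002  0.997  0.068  0.031] 60.11147975921631
```

Seated and force-free. Release, retreat and measure.

Request:
step_arm --pt "0 0 0 0 0 0 -0.85" --pt "0 0 0 0 0 0 -0.7" --pt "0 0 0 0 0 0 -0.5" --pt "0 0 0 0 0 0 -0.3" --pt "0 0 0 0 0 0 -0.3"

```text
clock: 39.85
tcp_pos: [0.5487, -0.3092, 0.0401]
orientation: [-0.002, 0.997, 0.068, 0.031]
wrist_force: [-0.5, -0.0, 0.1]
finger_gap: 0.0299
grip_force: 0.0
```

Request:
step_arm --pt "-0.5 0 6 0 0 0 -0.2" --pt "-1 0 15 0 0 0 -0.2" --pt "-1 0 25 0 0 0 -0.2" --pt "-15 -10 30 0 0 0 -0.2" --pt "-30 -20 30 0 0 0 -0.2"

```text
clock: 40.35
tcp_pos: [0.5021, -0.3383, 0.1473]
orientation: [-0.002, 0.997, 0.069, 0.031]
wrist_force: [0.8, -1.8, 0.2]
finger_gap: 0.0348
grip_force: 0.0
```

Request:
step_arm --pt "-35 -25 20 0 0 0 -0.2" --pt "-35 -25 10 0 0 0 -0.2" --pt "-35 -25 0 0 0 0 -0.2" --pt "-30 -20 0 0 0 0 -0.2" --pt "-15 -10 0 0 0 0 -0.2"

```text
clock: 40.85
tcp_pos: [0.3488, -0.4459, 0.1769]
orientation: [-0.001, 0.997, 0.066, 0.031]
wrist_force: [0.4, 0.1, 0.1]
finger_gap: 0.0344
grip_force: 0.0
```

Request:
step_arm --pt "0 -40 0 0 0 0 -0.2" --pt "0 -40 0 0 0 0 -0.2" --pt "0 -30 0 0 0 0 -0.2" --pt "0 0 0 0 0 0 -0.2" --pt "0 0 0 0 0 0 -0.2"

```text
clock: 41.35
tcp_pos: [0.3508, -0.5543, 0.1757]
orientation: [-0.003, 0.997, 0.067, 0.031]
wrist_force: [-0.1, 0.6, -0.9]
finger_gap: 0.0342
grip_force: 0.0
```

Run:
```python
from fit import *
s=get_state(); print(s["tcp_pos"].round(4))
a=dict(np.load("c_top.npz")); b=read_camera("top"); sd=read_camera("side")
for n,c in(("before",a),("now",b)):
    hsv=cv2.cvtColor(c["image"],cv2.COLOR_RGB2HSV); S,V=hsv[...,1],hsv[...,2]
    circ(c,(.52,.69,-.39,-.22),.025,(S<50)&(V>100),n+" lid"); circ(c,(.68,.77,-.24,-.13),.025,(S<50)&(V>100),n+" tin"); lidplane(c,.018,(.5,.7,-.4,-.2))
    m=((hsv[...,0]>8)&(hsv[...,0]<17)&(S>110)&(V>190)).astype(np.uint8); m[:190]=0;m[230:]=0;m[:,:295]=0;m[:,345:]=0
    M=cv2.moments(m); print("block px",M["m10"]/M["m00"],M["m01"]/M["m00"])
lidplane(sd,.018,(.5,.7,-.4,-.2))
W=cloud(sd)
# visible dish wall below skirt: bench-level outline from side view
hsv=cv2.cvtColor(sd["image"],cv2.COLOR_RGB2HSV); P=W.reshape(-1,3)
q=P[(P[:,2]>.002)&(P[:,2]<.010)&(np.hypot(P[:,0]-.601,P[:,1]+.303)<.075)]
A=np.c_[2*q[:,:2],np.ones(len(q))]; z=np.linalg.lstsq(A,(q[:,:2]**2).sum(1),rcond=None)[0]; 
print("dish wall pts",len(q),(z[:2]*1000).round(1),1000*np.sqrt(z[2]+z[0]**2+z[1]**2))
q=P[(P[:,2]>.014)&(P[:,2]<.021)&(np.hypot(P[:,0]-.601,P[:,1]+.303)<.075)]
A=np.c_[2*q[:,:2],np.ones(len(q))]; z=np.linalg.lstsq(A,(q[:,:2]**2).sum(1),rcond=None)[0]; 
print("skirt pts",len(q),(z[:2]*1000).round(1),1000*np.sqrt(z[2]+z[0]**2+z[1]**2))
```

```text
[ 0.3508 -0.5543  0.1757]
before lid [ 604.8 -300.2] 64.6 146
before tin [ 723.9 -186. ] 33.0 74
n 1914 slope [-0.002  0.002] centre~ 629.0 -273.9 100.1 zmin/max [0.0226 0.0278]
block px 320.38641425389756 208.35412026726058
now lid [ 602.7 -302.3] 64.6 147
now tin [ 724. -186.] 33.0 73
n 1880 slope [-0.004  0.001] centre~ 628.1 -274.9 102.1 zmin/max [0.0227 0.0278]
block px 320.73219978746016 208.36663124335814
n 534 slope [ 0.001 -0.008] centre~ 629.4 -276.6 101.1 zmin/max [0.0217 0.0265]
dish wall pts 36 [ 586.8 -299.2] 47.38000478587356
skirt pts 76 [ 599.3 -301.6] 61.423019449215204
```

Lid is flat at its original height (slope and z match the start), within 3 mm of where it began. The tin and block haven't moved. Handing in.

```bash
python3 -c "
from workcell import *
print(hand_in())"
```

```text
the job is handed in; nothing more can be done
None
```

I handed the job in with the lens flat in the dish and the lid back on, measuring level and at its starting height; drag during the first lift shifted the dish about 4 mm, and I pushed it back to within about 3 mm of its start.

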